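Unlock a bench balance, zero it and check it with weights

TASK

Draw the transport-lock pin up out of its bore at the side of the balance and park it in the open notch beside the bore, shank in the notch and head resting on the plate; then, with the pan empty, press the key on the front deck fully down and release it to zero the balance. Stand all the steel check weights from the rubber mat upright on the weighing pan together, press the key fully down and release it once more to record the reading, then stand all the weights upright on the mat again, leaving the pin parked. Leave the two bottles and the beaker alone.

Things in the scene. Friction and masses are not known exactly. Their poses are not given: they have to be found in the camera images.
- balance: white bench balance, fixed. Origin: centre of its underside. Its x axis runs from the low front deck (-x end) to the weighing pan (+x end); z up. Whole: 310 mm (x) by 210 mm (y); the front deck (x -155 to -42 mm) is 30 mm high, the housing behind it 72 mm high. Lock lug and notch plate stick out of its +y side to y = 152 mm.
- pan (a point): centre of the top face of the square dark-steel weighing pan, 190 by 190 mm, no rim, top 84 mm above the bench; axes as the balance
- bore (a point): mouth of the vertical lock bore (12 mm diameter) in the top of the grey lug, 44 by 45 mm, on the +y side of the balance beside the pan; the mouth is 90 mm above the bench; axes as the balance. The transport-lock pin starts seated in it.
- notch (a point): parking notch: 16 mm wide slot in a grey plate 8 mm thick, top 90 mm above the bench, 135 mm from the bore towards the front. Point: mid-width, level with the plate's top, 10 mm from the slot's closed end and 22 mm from its open end, which faces balance +y; free below down to the bench. Axes as the balance. Parked: shank in the slot, head standing on the plate.
- pin_head (a point): centre of the head of the transport-lock pin: black cylinder 26 mm diameter, 44 mm tall, below it a steel shank 10 mm diameter, 55 mm long. Point: half-way up the head, on the axis, 22 mm above the head's underside; z along the pin, upwards. Weighs about 70 g. Drawn straight up by more than 55 mm it is free of the bore; it is a loose fit (1 mm all round).
- key_top (a point): centre of the top face of the round grey spring push key (34 mm diameter, in a grey round collar) on the front deck of the balance; 53 mm above the bench when up; pressed vertically downwards
- key (a joint): how far the key is pressed, m: 0 up, 0.007 fully down; it needs about 1.5 N to start and 5 N to be fully down, and springs back
- mat_top (a point): centre of the top of the black rubber mat, 270 mm (x) by 190 mm (y), 3 mm thick, fixed to the bench beside the balance; x, y along its sides
- weight1_grip (a point): flat steel check weight, 0.7 kg, 64 mm tall: round base 64 mm diameter and 24 mm tall, on its middle a round grip knob 24 mm diameter, 24 to 64 mm up. Point: middle of the grip knob, on the axis, 44 mm above the underside; z up its axis. Starts standing on the mat. May be absent.
- weight2_grip (a point): flat steel check weight, 0.7 kg, 64 mm tall: round base 64 mm diameter and 24 mm tall, on its middle a round grip knob 24 mm diameter, 24 to 64 mm up. Point: middle of the grip knob, on the axis, 44 mm above the underside; z up its axis. Starts standing on the mat. May be absent.
- weight3_grip (a point): flat steel check weight, 0.7 kg, 64 mm tall: round base 64 mm diameter and 24 mm tall, on its middle a round grip knob 24 mm diameter, 24 to 64 mm up. Point: middle of the grip knob, on the axis, 44 mm above the underside; z up its axis. Starts standing on the mat. May be absent.
- weight4_grip (a point): flat steel check weight, 0.7 kg, 64 mm tall: round base 64 mm diameter and 24 mm tall, on its middle a round grip knob 24 mm diameter, 24 to 64 mm up. Point: middle of the grip knob, on the axis, 44 mm above the underside; z up its axis. Starts standing on the mat. May be absent.
- bottle1: amber bottle with green cap, 68 mm diameter, 120 mm tall, a bystander to be left alone; origin: centre of its underside
- bottle2: amber bottle with green cap, 68 mm diameter, 120 mm tall, a bystander to be left alone; origin: centre of its underside
- beaker: glass beaker, 70 mm diameter, 85 mm tall, a bystander to be left alone; origin: centre of its underside
Things that resemble listed ones, but are neither listed nor needed, are in the scene too. Of the things like the part that bears pin_head, leave any that is orange; of the rest the smaller one is meant. What is shaped like the part that bears weight4_grip but purple is not meant.

How it is judged:
On the way, in this order (a step that is already met when the one before it is completed fails the run):
1. the pin is parked in the notch (x of pin_head in the frame of notch between -0.009 and 0.009 m and y of pin_head in the frame of notch between -0.01 and 0.016 m and z of pin_head in the frame of notch between 0.016 and 0.028 m and angle between pin_head's own z axis and vertical below 0.15 rad), for 0.2 s.
2. the key is fully down while the pan is empty and the pin parked (all of step 1 and value of joint key above 0.0058 m and (horizontal distance between weight1_grip and pan above 0.14 m or z of weight1_grip in the frame of pan below 0 m) and (horizontal distance between weight2_grip and pan above 0.14 m or z of weight2_grip in the frame of pan below 0 m) and (horizontal distance between weight3_grip and pan above 0.14 m or z of weight3_grip in the frame of pan below 0 m) and (horizontal distance between weight4_grip and pan above 0.14 m or z of weight4_grip in the frame of pan below 0 m)), for 0.05 s.
3. the key is released (value of joint key below 0.0012 m), for 0.05 s.
4. all weights stand upright on the pan (x of weight1_grip in the frame of pan between -0.094 and 0.094 m and y of weight1_grip in the frame of pan between -0.094 and 0.094 m and z of weight1_grip in the frame of pan between 0.036 and 0.052 m and angle between each of weight1_grip, weight2_grip, weight3_grip, weight4_grip's own z axis and vertical below 0.12 rad and x of weight2_grip in the frame of pan between -0.094 and 0.094 m and y of weight2_grip in the frame of pan between -0.094 and 0.094 m and z of weight2_grip in the frame of pan between 0.036 and 0.052 m and x of weight3_grip in the frame of pan between -0.094 and 0.094 m and y of weight3_grip in the frame of pan between -0.094 and 0.094 m and z of weight3_grip in the frame of pan between 0.036 and 0.052 m and x of weight4_grip in the frame of pan between -0.094 and 0.094 m and y of weight4_grip in the frame of pan between -0.094 and 0.094 m and z of weight4_grip in the frame of pan between 0.036 and 0.052 m), for 0.3 s.
5. the key is fully down again while all weights stand on the pan (all of step 4 and value of joint key above 0.0058 m), for 0.05 s.
6. the key is released again (value of joint key below 0.0012 m), for 0.05 s.
At the end, for the whole second after the job is handed in: all weights stand upright (within 7 degrees) on the rubber mat, their centres over it, the pin stands parked in the notch (head on the plate, axis within 9 mm of the notch's middle line and between its closed and its open end, within 8 degrees of upright), and the key is up (all of step 1 and x of weight1_grip in the frame of mat_top between -0.135 and 0.135 m and y of weight1_grip in the frame of mat_top between -0.095 and 0.095 m and z of weight1_grip in the frame of mat_top between 0.036 and 0.052 m and angle between each of weight1_grip, weight2_grip, weight3_grip, weight4_grip's own z axis and vertical below 0.12 rad and x of weight2_grip in the frame of mat_top between -0.135 and 0.135 m and y of weight2_grip in the frame of mat_top between -0.095 and 0.095 m and z of weight2_grip in the frame of mat_top between 0.036 and 0.052 m and x of weight3_grip in the frame of mat_top between -0.135 and 0.135 m and y of weight3_grip in the frame of mat_top between -0.095 and 0.095 m and z of weight3_grip in the frame of mat_top between 0.036 and 0.052 m and x of weight4_grip in the frame of mat_top between -0.135 and 0.135 m and y of weight4_grip in the frame of mat_top between -0.095 and 0.095 m and z of weight4_grip in the frame of mat_top between 0.036 and 0.052 m and value of joint key below 0.0012 m); the robot touches nothing.
It fails at once if the bottle is shifted by more than 30 mm or tipped (distance of bottle1 from where it was at the start of the episode above 0.03 m or angle between bottle1's own z axis and vertical above 0.4 rad).
It fails at once if the bottle is shifted by more than 30 mm or tipped (distance of bottle2 from where it was at the start of the episode above 0.03 m or angle between bottle2's own z axis and vertical above 0.4 rad).
It fails at once if the beaker is shifted by more than 30 mm or tipped (distance of beaker from where it was at the start of the episode above 0.03 m or angle between beaker's own z axis and vertical above 0.4 rad).
Of weight1, weight2, weight3, weight4 only 2 to 4 are there at a start; the rules pass over those that are not, and their reading is None.
At some moment in a run one of weight1, weight2, weight3, weight4 may be knocked a few centimetres aside while the robot is not near it.
It also fails if it takes over 210 s, if anything falls off the work surface, if the arm or the gripper's body presses on something with over 40 N, if the wrist force passes 120 N, or if a joint passes its speed limit or range.

ROBOT

A 6-joint arm with a two-finger parallel gripper is mounted at the origin on the work surface. World frame = base frame: x ahead of the robot, y to its left, z up, the work surface at z = 0. Lengths are in m, angles in rad, forces in N, time in s.
With the tool pointing down it reaches from about 0.425 to 1.125 m from the base axis. Payload 14.9 kg.
Tool frame: the origin (TCP) lies at the very end of the fingers, on their centre line; the grasp point (between the pads) lies 19 mm behind it (manip.pinch_z is the distance from the TCP to the grasp point, in m); z points along the fingers, y is the line along which they close (so a half turn about z gives the same grasp; the last joint's range is limited). The gripper opens to 91 mm and grips with 3 to 60 N. Pads are 32 mm wide; open, the fingers measure 118 mm over their backs; the gripper's body (76 mm by 178 mm) begins 60 mm behind the grasp point.
Start: joints at [-1.244, 0.379, 1.734, -0, 1.028, -0.033], TCP at [0.246, -0.655, 0.214] pointing down, gripper open.
Joint ranges: [-2.77, 2.77], [-0.74, 2.19], [0, 2.66], [-1.06, 4.2], [0.31, 2.87], [-3.08, 3.08]. Speed limits (rad/s): [1.89, 1.89, 2.39, 3.14, 3.14, 3.14].

INTERFACE

Orientations are given as a 3x3 rotation matrix whose columns are the frame's x, y, z axes.
In Python, from bench import manip gives the robot as it stands. The module is installed in compiled form; this text tells all that it offers.
- The arm moves only by the tool move_arm, never from a script. Its argument "moves" is a list that holds one entry, the list of rows, each a list of 7 numbers: the turn, a rotation vector about the tool's x, y, z in degrees, then the shift along the tool's x, y, z in m, then the closure, from 0 (fully open) to 1 (shut). In form: [[[wx, wy, wz, x, y, z, claw], ...]]. A call has 1 to 5 rows; each row shifts and turns the commanded pose from where the row before left it, along the tool's axes as they then stand; what a row does not reach is not made up. A row lasts 1/12 s, in which the tool goes at most 41.7 mm and 7.16 degrees, less where a joint would pass 70% of its speed; a pose out of reach is approached as far as the arm can. A call with a gripper value outside its range is refused whole. The fingers move at their own pace and stop on an object; the grip force is fixed at half the most. Time passes only in rows, so rows that do not move let the fingers close. It gives the time, the measured TCP pose, the force, the opening and the grip force at its end, in the units of the state.
- manip.state(): the state, without advancing time (a new reading comes with each control period).
- manip.snapshot(name): name is "scene" or "top"; returns a dict with "pixels" (480x640x3 uint8, red, green, blue), "fx", "fy", "cx", "cy" (pixels), "extrinsics" (4x4, takes a point from world to camera coordinates). Camera axes: x right, y down, z forward; pixel columns grow to the right and rows downward; lengths in m; the calibration is good to about 2 mm. A picture is of the moment at which its call begins. There is no depth.
- manip.hand_in(): hands the job in; it is judged then, once.
Trained networks look in the newest picture that a camera, given by its name, has taken for a name from the list of things; names that differ only in an ending like _2 or _b are one class to them, and where a whole thing is asked for, a point or a joint stands for the part that bears it (a point fixed in the world has none). Each returns a list of dicts, best first, with "conf" (0 to 1); they miss things now and then, are a little off and sometimes report something else, mostly with a low value. They report only what shows in the picture. A call takes as long as a camera call. They do not tell look-alikes from the thing itself.
- manip.boxes_of(camera, target): "location" ([x, y, z] in m, in world coordinates, good to about 4 mm: the middle of the surface that is visible of it).
The state is a dict: "time": time; "joints": joint angles; "qvel": joint speeds; "tau": joint torques, N m; "tcp_pos": TCP position; "tcp_rot": TCP orientation; "ft_force": force on the tool from outside, world axes, zero at the start; "moment": the same for the moment, N m; "gripper_width": opening from 0.0 (shut) to 1.0 (fully open); "gripper_force": force on a finger pad.
Only numpy, scipy, OpenCV 4.12 (cv2) and the standard library are available. Lean on these libraries where they do the work, as an engineer would, in place of code of your own. Each camera call takes 0.05 s, during which the arm holds its last target. There are 200 camera calls.

## Working session

There is one attempt and no reset: what is moved stays moved. The work goes in short steps, Python scripts to look and compute and a tool call to move; the robot and the scene stay as the last step left them, time stands still between calls to the robot, and variables do not carry over. Pictures are saved under pics/ and viewed, at most 14 in all, crops included, and the job is handed in when it is done.

Besides the shell and the picture viewer there is one more tool, called after "Emit:" as a command line: name --argument value ..., lists and objects as JSON in quotes. move_arm: Moves the arm, as the interface text tells. Its arguments: {"type":"object","properties":{"moves":{"type":"array","items":{"type":"array","items":{"type":"array","items":{"type":"number"}}}}},"required":["moves"]}

```bash
mkdir -p pics
cat > h.py <<'E'
import numpy as np, cv2
from bench import manip
def snap(cam,name=None):
    s=manip.snapshot(cam)
    if name: cv2.imwrite('pics/'+name+'.png',s['pixels'][:,:,::-1])
    return s
def proj(s,p):
    E=np.array(s['extrinsics']);q=E[:3,:3]@np.array(p)+E[:3,3]
    return np.array([s['fx']*q[0]/q[2]+s['cx'],s['fy']*q[1]/q[2]+s['cy']])
def back(s,u,v,z):
    E=np.array(s['extrinsics']);R=E[:3,:3];t=E[:3,3];c=-R.T@t
    d=R.T@np.array([(u-s['cx'])/s['fx'],(v-s['cy'])/s['fy'],1]);return c+d*(z-c[2])/d[2]
def st():
    s=manip.state();print('t',round(s['time'],2),'tcp',np.round(s['tcp_pos'],4),'\n',np.round(s['tcp_rot'],3),'j',np.round(s['joints'],3),'w',s['gripper_width'],'f',s['gripper_force'],'ft',np.round(s['ft_force'],1))
    return s
E
python3 - <<'E'
from h import *
st()
for c in('scene','top'):
    s=snap(c,c+'0')
    E=np.array(s['extrinsics']);print(c,s['fx'],s['cx'],s['cy'],np.round(E,3).tolist())
    for n in['balance','pin_head','key_top','weight1_grip','bottle1','beaker','mat_top','bore','notch','pan']:
        try:
            print(n,[(round(d['conf'],2),np.round(d['location'],3).tolist(),np.round(proj(s,d['location'])).tolist()) for d in manip.boxes_of(c,n)])
        except Exception as e: print(n,e)
E
```

```text
t 0.0 tcp [ 0.2463 -0.6548  0.2133] 
 [[ 0.936  0.352 -0.   ]
 [ 0.352 -0.936  0.001]
 [-0.    -0.001 -1.   ]] j [-1.244  0.379  1.735 -0.     1.028 -0.033] w 1.0017973778505669 f 0.0 ft [-1.   0.4 -0.8]
scene 510.8251110478933 316.49583893531053 245.51644492034936 [[0.026, 0.999, 0.024, -0.008], [0.566, 0.005, -0.824, -0.289], [-0.824, 0.035, -0.566, 1.698], [0.0, 0.0, 0.0, 1.0]]
balance [(0.87, [0.658, -0.171, 0.086], [242.0, 251.0])]
pin_head [(0.74, [0.716, -0.017, 0.099], [315.0, 262.0]), (0.62, [0.545, 0.017, 0.072], [327.0, 228.0]), (0.56, [0.617, -0.054, 0.117], [297.0, 229.0])]
key_top [(0.56, [0.461, -0.246, 0.052], [221.0, 216.0]), (0.32, [0.598, 0.46, 0.064], [518.0, 245.0])]
weight1_grip []
bottle1 [(0.92, [0.598, -0.494, 0.064], [101.0, 243.0]), (0.84, [0.597, 0.459, 0.062], [518.0, 245.0])]
beaker [(0.94, [0.822, -0.002, 0.058], [323.0, 312.0]), (0.17, [0.654, -0.172, 0.086], [242.0, 250.0])]
mat_top [(0.97, [0.595, 0.171, 0.001], [392.0, 266.0])]
bore [(0.56, [0.66, -0.175, 0.085], [240.0, 252.0])]
notch [(0.82, [0.658, -0.174, 0.083], [241.0, 252.0])]
pan [(0.92, [0.
[... 170 characters left out ...]
6, -0.979, 1.187], [0.0, 0.0, 0.0, 1.0]]
balance [(0.6, [0.549, -0.178, 0.085], [378.0, 275.0])]
pin_head [(0.74, [0.699, -0.013, 0.128], [314.0, 218.0]), (0.62, [0.537, 0.016, 0.099], [304.0, 281.0]), (0.4, [0.609, -0.053, 0.135], [330.0, 251.0])]
key_top [(0.46, [0.457, -0.247, 0.055], [405.0, 310.0])]
weight1_grip []
bottle1 [(0.65, [0.567, 0.456, 0.079], [137.0, 276.0]), (0.61, [0.572, -0.495, 0.078], [497.0, 263.0])]
beaker []
mat_top [(0.83, [0.556, 0.178, 0.004], [247.0, 281.0]), (0.71, [0.552, -0.169, 0.084], [375.0, 274.0])]
bore [(0.71, [0.55, -0.177, 0.084], [378.0, 275.0])]
notch [(0.67, [0.551, -0.176, 0.087], [378.0, 274.0])]
pan [(0.75, [0.553, -0.173, 0.086], [376.0, 274.0])]
```

View pics/scene0.png

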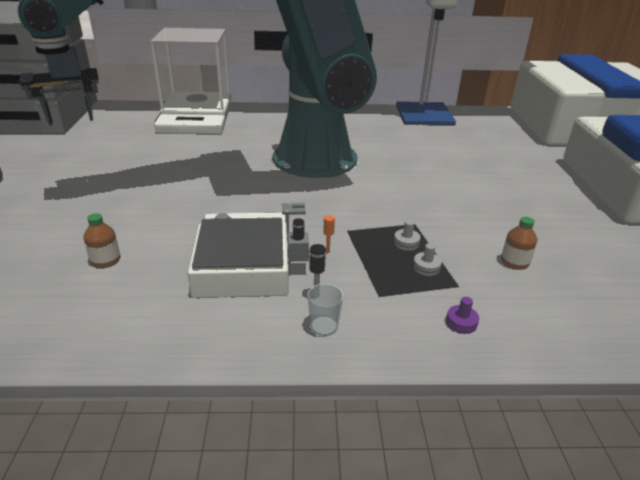

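View pics/top0.png

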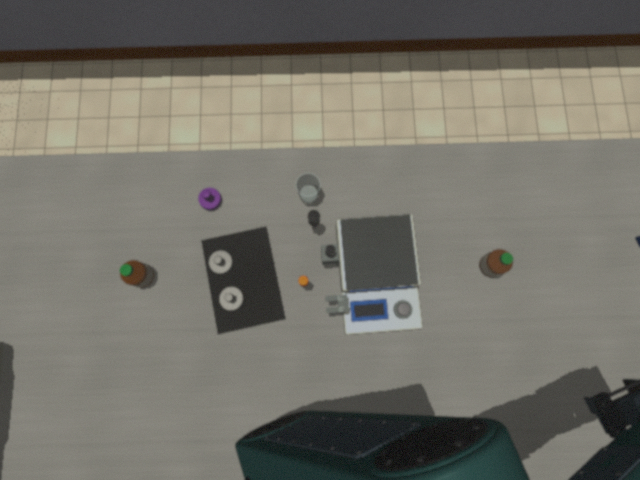

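Run:
```python
from h import *
res={}
for c in('scene','top'):
    s=snap(c); im=s['pixels'][:,:,::-1]
    g=im.max(2)
    for nm,z,p0,half in(('pan',.084,(.60,-.17),.15),('mat',.003,(.57,.175),.2)):
        # rectify 1mm/px patch
        n=int(2*half*1000)
        xs=np.array([[-half,-half],[half,-half],[half,half],[-half,half]])+p0
        pts=np.float32([proj(s,[x,y,z]) for x,y in xs])
        H=cv2.getPerspectiveTransform(pts,np.float32([[0,0],[n,0],[n,n],[0,n]]))
        w=cv2.warpPerspective(g,H,(n,n),flags=cv2.INTER_CUBIC)
        m=(w<75).astype(np.uint8)
        cs,_=cv2.findContours(m,cv2.RETR_EXTERNAL,cv2.CHAIN_APPROX_NONE)
        k=max(cs,key=cv2.contourArea);k=cv2.convexHull(k)
        r=cv2.minAreaRect(k);print(c,nm,np.array(r[0])/1000-half+p0,r[1],r[2],cv2.contourArea(k))
    a=(190,190,150,150) if c=='scene' else (290,190,150,150)
    u,v,w,h=a
    cv2.imwrite(f'pics/{c}_crop.png',cv2.resize(im[v:v+120,u:u+150],None,fx=5,fy=5,interpolation=cv2.INTER_CUBIC))
```

```text
scene pan [ 0.5822276  -0.05226895] (27.23891830444336, 58.131839752197266) 85.2363510131836 1384.0
scene mat [0.56141048 0.1924129 ] (266.87579345703125, 187.4618682861328) 10.85249137878418 49805.5
top pan [ 0.61138812 -0.18258389] (185.94894409179688, 177.97601318359375) 2.6506898403167725 26545.5
top mat [0.56209439 0.1914601 ] (266.7120666503906, 187.86756896972656) 10.76253604888916 49839.0
```

View pics/top_crop.png

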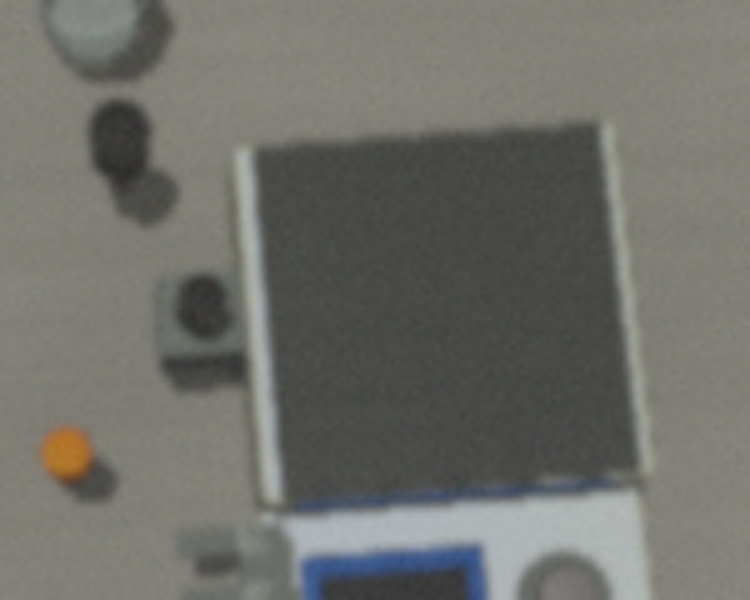

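View pics/scene_crop.png

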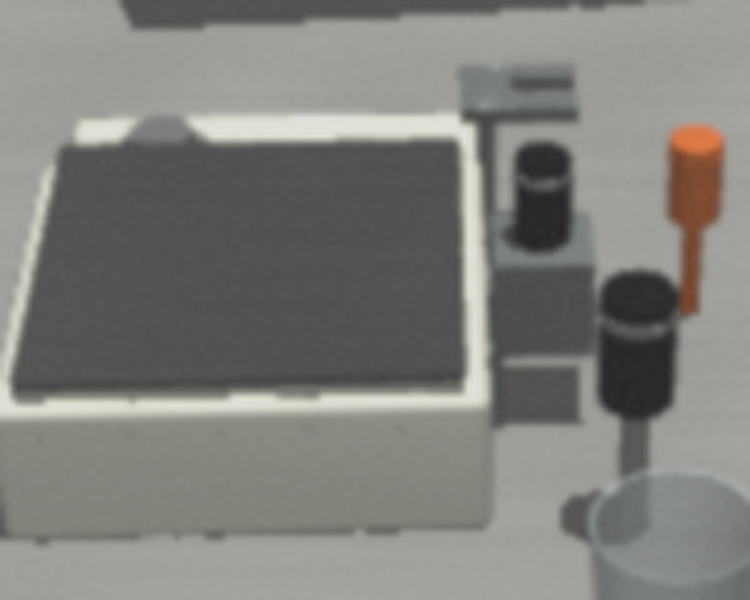

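Run:
```python
from h import *
S={c:snap(c) for c in('scene','top')}
for c,s in S.items():
    im=s['pixels'][:,:,::-1];g=im.max(2)
    half=.15;n=300;p0=np.array((.60,-.17))
    xs=np.array([[-half,-half],[half,-half],[half,half],[-half,half]])+p0
    H=cv2.getPerspectiveTransform(np.float32([proj(s,[x,y,.084]) for x,y in xs]),np.float32([[0,0],[n,0],[n,n],[0,n]]))
    w=cv2.warpPerspective(g,H,(n,n),flags=cv2.INTER_CUBIC)
    for th in(90,100,110):
        m=cv2.morphologyEx((w<th).astype(np.uint8),cv2.MORPH_OPEN,np.ones((35,35)))
        cs,_=cv2.findContours(m,cv2.RETR_EXTERNAL,cv2.CHAIN_APPROX_NONE)
        r=cv2.minAreaRect(max(cs,key=cv2.contourArea));print(c,th,np.array(r[0])/1000-half+p0,r[1],r[2])
u,v=330.6,251
print('pin top',back(S['top'],u,v,.134))
s=S['scene'];print('pin top scene',back(s,190+543/5,190+158/5,.134))
print('slot scene', [back(s,190+a/5,190+b/5,.09).round(4).tolist() for a,b in((513,82),(574,82),(573,100),(575,66),(458,68))])
print('key top', back(S['top'],402.5,309,.053))
```

```text
scene 90 [ 0.61769576 -0.18093031] (190.9073486328125, 183.57106018066406) 2.353296995162964
scene 100 [ 0.61704698 -0.18110439] (195.78024291992188, 184.98150634765625) 2.436648368835449
scene 110 [ 0.61662997 -0.1811196 ] (198.7442169189453, 185.96363830566406) 2.38594388961792
top 90 [ 0.61254788 -0.18178368] (189.14065551757812, 183.38877868652344) 2.4540317058563232
top 100 [ 0.61188962 -0.18187834] (193.3234405517578, 185.47776794433594) 2.411029815673828
top 110 [ 0.6108353  -0.18193375] (198.571533203125, 186.99456787109375) 2.5261170864105225
pin top [ 0.60829935 -0.05373964  0.134     ]
pin top scene [ 0.61453427 -0.05041108  0.134     ]
slot scene [[0.473, -0.0653, 0.09], [0.4725, -0.0353, 0.09], [0.4899, -0.036, 0.09], [0.4567, -0.0347, 0.09], [0.4597, -0.0927, 0.09]]
key top [ 0.46121604 -0.24139259  0.053     ]
```

The scene view shows two steel weights on the mat at about (407,237) and (428,260), and the seated pin at (298,229). The look-alikes to leave are a bigger black pin (317,258), an orange pin (329,225) and a purple weight (463,315). The crops show the notch plate slot opening to +y at scene pixel (300,206). I'm moving to above the pin.

Emit:
move_arm --moves '[[[0, 0, 6.05, 0, 0, 0, 0.4], [0, 0, 6.05, 0, 0, 0, 0.4], [0, 0, 6.05, 0, 0, 0, 0.4], [0, 0, 0, 0.0195, -0.029, 0, 0.4], [0, 0, 0, 0.0195, -0.029, 0, 0.4]]]'

```text
time: 1.72
tcp_pos: [0.2827, -0.5956, 0.2138]
tcp_rot: [[0.999, 0.04, 0.0], [0.04, -0.999, -0.0], [0.0, 0.0, -1.0]]
ft_force: [0.2, -0.5, 0.5]
gripper_width: 0.671
gripper_force: 0.0
```

Emit:
move_arm --moves '[[[0, 0, 0, 0.0195, -0.0293, 0, 0.4], [0, 0, 0, 0.0195, -0.0293, 0, 0.4], [0, 0, 0, 0.0195, -0.0293, 0, 0.4], [0, 0, 0, 0.0195, -0.0293, 0, 0.4], [0, 0, 0, 0.0195, -0.0293, 0, 0.4]]]'

```text
time: 2.13
tcp_pos: [0.3746, -0.4435, 0.2141]
tcp_rot: [[0.999, 0.043, 0.0], [0.043, -0.999, -0.0], [0.0, 0.0, -1.0]]
ft_force: [-0.1, -0.1, 0.6]
gripper_width: 0.598
gripper_force: 0.0
```

Emit:
move_arm --moves '[[[0, 0, 0, 0.0195, -0.0293, 0, 0.4], [0, 0, 0, 0.0195, -0.0293, 0, 0.4], [0, 0, 0, 0.0195, -0.0293, 0, 0.4], [0, 0, 0, 0.0195, -0.0293, 0, 0.4], [0, 0, 0, 0.0195, -0.0293, 0, 0.4]]]'

```text
time: 2.55
tcp_pos: [0.4658, -0.2929, 0.2142]
tcp_rot: [[0.999, 0.043, 0.0], [0.043, -0.999, -0.0], [0.0, 0.0, -1.0]]
ft_force: [0.2, -0.4, -0.9]
gripper_width: 0.596
gripper_force: 0.0
```

Emit:
move_arm --moves '[[[0, 0, 0, 0.0195, -0.0293, 0, 0.4], [0, 0, 0, 0.0195, -0.0293, 0, 0.4], [0, 0, 0, 0.0195, -0.0293, 0, 0.4], [0, 0, 0, 0.0195, -0.0293, 0, 0.4], [0, 0, 0, 0, 0, 0, 0.4]]]'

```text
time: 2.97
tcp_pos: [0.5403, -0.1702, 0.2142]
tcp_rot: [[0.999, 0.046, 0.001], [0.046, -0.999, 0.0], [0.001, -0.0, -1.0]]
ft_force: [0.3, -0.1, 0.9]
gripper_width: 0.6
gripper_force: 0.0
```

```bash
cat >> h.py <<'E'
def to(x,y,z=None,s=None):
    s=s or manip.state();R=np.array(s['tcp_rot']);p=np.array(s['tcp_pos'])
    d=R.T@(np.array([x,y,p[2] if z is None else z])-p);print('shift',d.round(4));return d
TH=np.radians(2.45);EX=np.array([np.cos(TH),np.sin(TH)]);EY=np.array([-np.sin(TH),np.cos(TH)])
E
python3 - <<'E'
from h import *
st();to(.6114,-.0521,.098)
for c in('scene','top'):
    s=snap(c,c+'1')
    for n in('pin_head','weight1_grip','balance'):print(n,[(round(d['conf'],2),np.round(d['location'],3).tolist()) for d in manip.boxes_of(c,n)])
E
```

```text
t 2.97 tcp [ 0.5403 -0.1702  0.2142] 
 [[ 0.999  0.046  0.001]
 [ 0.046 -0.999  0.   ]
 [ 0.001 -0.    -1.   ]] j [-3.470e-01  1.700e-01  2.007e+00  1.000e-03  9.640e-01  1.178e+00] w 0.6003523681550967 f 0.0 ft [ 0.3 -0.1  0.9]
shift [ 0.0763 -0.1146  0.1163]
pin_head [(0.84, [0.716, -0.017, 0.1]), (0.76, [0.622, -0.054, 0.119]), (0.59, [0.544, 0.014, 0.073])]
weight1_grip [(0.2, [0.62, 0.246, 0.027])]
balance []
pin_head [(0.62, [0.701, -0.014, 0.129]), (0.55, [0.537, 0.017, 0.099])]
weight1_grip []
balance [(0.84, [0.625, -0.099, 0.086]), (0.19, [0.501, 0.214, 0.031])]
```

Emit:
move_arm --moves '[[[0, 0, 0, 0.019, -0.0285, 0, 0.4], [0, 0, 0, 0.019, -0.0285, 0, 0.4], [0, 0, 0, 0.019, -0.0285, 0, 0.4], [0, 0, 0, 0.019, -0.0285, 0, 0.4], [0, 0, 0, 0, 0, 0, 0.4]]]'

```text
time: 3.78
tcp_pos: [0.6113, -0.0538, 0.2142]
tcp_rot: [[0.999, 0.045, 0.001], [0.045, -0.999, 0.001], [0.001, -0.0, -1.0]]
ft_force: [-1.0, -0.5, -0.4]
gripper_width: 0.6
gripper_force: 0.0
```

Emit:
move_arm --moves '[[[0, 0, 0, 0, 0, 0.02, 0.4], [0, 0, 0, 0, 0, 0.01, 0.4], [0, 0, 0, 0, 0, 0, 0.4]]]'

```text
time: 4.03
tcp_pos: [0.6074, -0.0572, 0.1815]
tcp_rot: [[0.999, 0.042, -0.004], [0.042, -0.999, 0.0], [-0.004, -0.001, -1.0]]
ft_force: [-0.4, 0.2, -0.7]
gripper_width: 0.602
gripper_force: 0.0
```

Run:
```python
from h import *
st();to(.6114,-.0521,.098)
s=snap('scene','scene2');im=s['pixels'][:,:,::-1]
u,v=proj(s,(.61,-.05,.14)).astype(int)
cv2.imwrite('pics/c2.png',cv2.resize(im[v-50:v+50,u-60:u+60],None,fx=6,fy=6,interpolation=cv2.INTER_CUBIC));print(u,v)
```

```text
t 4.03 tcp [ 0.6074 -0.0572  0.1815] 
 [[ 0.999  0.042 -0.004]
 [ 0.042 -0.999  0.   ]
 [-0.004 -0.001 -1.   ]] j [-0.132  0.283  1.935 -0.     0.928  1.396] w 0.6018075580758596 f 0.0 ft [-0.4  0.2 -0.7]
shift [ 0.0045 -0.0049  0.0835]
298 218
```

View pics/c2.png

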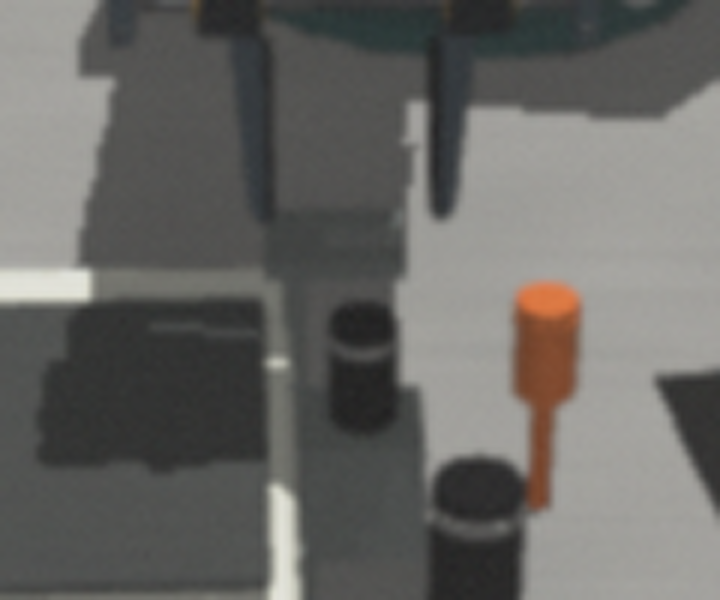

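Emit:
move_arm --moves '[[[0, 0, 0, 0.0045, -0.005, 0.01, 0.4], [0, 0, 0, 0, 0, 0, 0.4], [0, 0, 0, 0, 0, 0, 0.4]]]'

```text
time: 4.33
tcp_pos: [0.6134, -0.0517, 0.1738]
tcp_rot: [[0.999, 0.043, -0.0], [0.043, -0.999, 0.0], [-0.0, -0.0, -1.0]]
ft_force: [0.7, 0.3, -0.3]
gripper_width: 0.597
gripper_force: 0.0
```

Emit:
move_arm --moves '[[[0, 0, 0, 0, 0, 0.02, 0.4], [0, 0, 0, 0, 0, 0.02, 0.4], [0, 0, 0, 0, 0, 0.02, 0.4], [0, 0, 0, 0, 0, 0.012, 0.4], [0, 0, 0, 0, 0, 0, 0.4]]]'

```text
time: 4.75
tcp_pos: [0.612, -0.0516, 0.0999]
tcp_rot: [[0.999, 0.043, -0.003], [0.043, -0.999, 0.0], [-0.003, -0.001, -1.0]]
ft_force: [-0.5, 0.0, -0.0]
gripper_width: 0.601
gripper_force: 0.0
```

Run:
```python
from h import *
st();to(.6114,-.0521,.098)
s=snap('scene','scene3');im=s['pixels'][:,:,::-1]
u,v=proj(s,(.61,-.05,.11)).astype(int)
cv2.imwrite('pics/c3.png',cv2.resize(im[v-50:v+50,u-60:u+60],None,fx=6,fy=6,interpolation=cv2.INTER_CUBIC));print(u,v)
```

```text
t 4.75 tcp [ 0.612  -0.0516  0.0999] 
 [[ 0.999  0.043 -0.003]
 [ 0.043 -0.999  0.   ]
 [-0.003 -0.001 -1.   ]] j [-0.122  0.404  1.951  0.     0.79   1.406] w 0.6013909720469642 f 0.0 ft [-0.5  0.  -0. ]
shift [-0.0007  0.0005  0.0019]
298 229
```

View pics/c3.png

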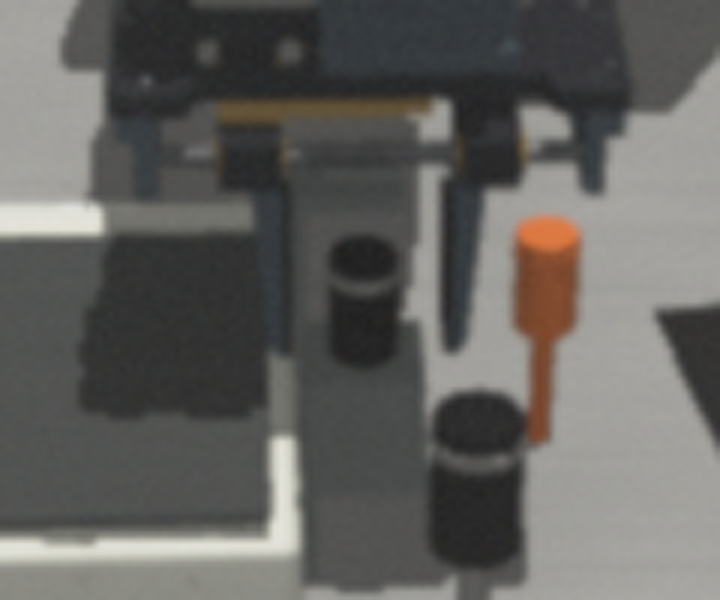

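Emit:
move_arm --moves '[[[0, 0, 0, 0, 0, 0, 0.9], [0, 0, 0, 0, 0, 0, 0.9], [0, 0, 0, 0, 0, 0, 0.9], [0, 0, 0, 0, 0, 0, 0.9], [0, 0, 0, 0, 0, 0, 0.9]]]'

```text
time: 5.22
tcp_pos: [0.6137, -0.0517, 0.1026]
tcp_rot: [[0.999, 0.043, 0.001], [0.043, -0.999, -0.0], [0.001, 0.0, -1.0]]
ft_force: [0.8, -0.0, 4.7]
gripper_width: 0.28
gripper_force: 30.0
```

Emit:
move_arm --moves '[[[0, 0, 0, 0, 0, 0, 0.9], [0, 0, 0, 0, 0, 0, 0.9], [0, 0, 0, 0, 0, 0, 0.9]]]'

```text
time: 5.47
tcp_pos: [0.6137, -0.0517, 0.1026]
tcp_rot: [[0.999, 0.043, 0.001], [0.043, -0.999, -0.0], [0.001, 0.0, -1.0]]
ft_force: [-1.5, -0.2, 7.1]
gripper_width: 0.279
gripper_force: 30.0
```

Emit:
move_arm --moves '[[[0, 0, 0, 0, 0, -0.012, 0.9], [0, 0, 0, 0, 0, -0.012, 0.9], [0, 0, 0, 0, 0, -0.012, 0.9], [0, 0, 0, 0, 0, -0.012, 0.9], [0, 0, 0, 0, 0, -0.012, 0.9]]]'

```text
time: 5.88
tcp_pos: [0.6134, -0.0516, 0.1637]
tcp_rot: [[0.999, 0.043, 0.001], [0.043, -0.999, 0.0], [0.001, 0.0, -1.0]]
ft_force: [0.8, -0.9, -1.3]
gripper_width: 0.282
gripper_force: 30.0
```

Emit:
move_arm --moves '[[[0, 0, 0, 0, 0, -0.012, 0.9], [0, 0, 0, 0, 0, -0.012, 0.9], [0, 0, 0, 0, 0, 0, 0.9], [0, 0, 0, 0, 0, 0, 0.9]]]'

```text
time: 6.22
tcp_pos: [0.6136, -0.0517, 0.1867]
tcp_rot: [[0.999, 0.043, 0.001], [0.043, -0.999, -0.0], [0.001, 0.0, -1.0]]
ft_force: [0.6, -0.3, 0.2]
gripper_width: 0.273
gripper_force: 30.0
```

Emit:
move_arm --moves '[[[0, 0, 0, -0.027, 0, 0, 0.9], [0, 0, 0, -0.027, 0, 0, 0.9], [0, 0, 0, -0.027, 0, 0, 0.9], [0, 0, 0, -0.027, 0, 0, 0.9], [0, 0, 0, -0.027, 0, 0, 0.9]]]'

```text
time: 6.63
tcp_pos: [0.4766, -0.0573, 0.185]
tcp_rot: [[0.999, 0.043, -0.001], [0.043, -0.999, 0.0], [-0.001, -0.0, -1.0]]
ft_force: [0.5, 0.1, -0.6]
gripper_width: 0.28
gripper_force: 30.0
```

Emit:
move_arm --moves '[[[0, 0, 0, 0, 0, 0, 0.9], [0, 0, 0, 0, 0, 0, 0.9], [0, 0, 0, 0, 0, 0, 0.9]]]'

```text
time: 6.88
tcp_pos: [0.4788, -0.0575, 0.1858]
tcp_rot: [[0.999, 0.043, 0.0], [0.043, -0.999, 0.0], [0.0, 0.0, -1.0]]
ft_force: [0.3, 0.8, -1.3]
gripper_width: 0.279
gripper_force: 30.0
```

Run:
```python
from h import *
st();p=np.array([.6137,-.0517])-.135*EX;print(p);to(*p)
s=snap('scene','scene4');im=s['pixels'][:,:,::-1]
u,v=proj(s,(.476,-.05,.11)).astype(int)
cv2.imwrite('pics/c4.png',cv2.resize(im[v-50:v+50,u-60:u+60],None,fx=6,fy=6,interpolation=cv2.INTER_CUBIC));print(u,v)
```

```text
t 6.88 tcp [ 0.4788 -0.0575  0.1858] 
 [[ 0.999  0.043  0.   ]
 [ 0.043 -0.999  0.   ]
 [ 0.     0.    -1.   ]] j [-0.168  0.071  2.182  0.     0.888  1.36 ] w 0.27870060753505294 f 29.998660683631897 ft [ 0.3  0.8 -1.3]
[ 0.4788234  -0.05747092]
shift [ 0.     -0.0001 -0.    ]
298 199
```

View pics/c4.png

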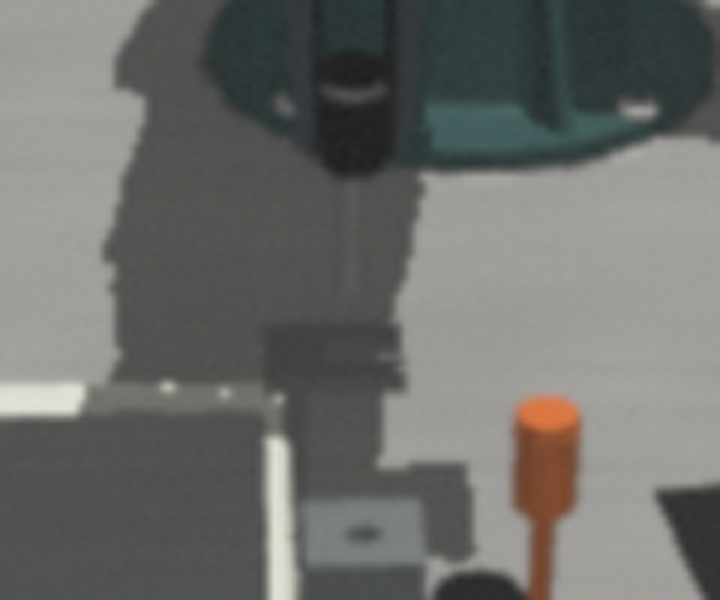

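Emit:
move_arm --moves '[[[0, 0, 0, 0, 0, 0.008, 0.9], [0, 0, 0, 0, 0, 0.008, 0.9], [0, 0, 0, 0, 0, 0.008, 0.9], [0, 0, 0, 0, 0, 0.008, 0.9], [0, 0, 0, 0, 0, 0.005, 0.9]]]'

```text
time: 7.35
tcp_pos: [0.4779, -0.0573, 0.1473]
tcp_rot: [[0.999, 0.043, -0.002], [0.043, -0.999, 0.0], [-0.002, -0.0, -1.0]]
ft_force: [0.4, 1.3, -0.3]
gripper_width: 0.278
gripper_force: 30.0
```

Emit:
move_arm --moves '[[[0, 0, 0, 0, 0, 0, 0.9], [0, 0, 0, 0, 0, 0, 0.9]]]'

```text
time: 7.52
tcp_pos: [0.4783, -0.0574, 0.1485]
tcp_rot: [[0.999, 0.043, -0.001], [0.043, -0.999, 0.0], [-0.001, -0.0, -1.0]]
ft_force: [-0.9, -0.1, -0.8]
gripper_width: 0.28
gripper_force: 30.0
```

Emit:
move_arm --moves '[[[0, 0, 0, 0, 0, 0.01, 0.9], [0, 0, 0, 0, 0, 0.01, 0.9], [0, 0, 0, 0, 0, 0.01, 0.9], [0, 0, 0, 0, 0, 0.01, 0.9], [0, 0, 0, 0, 0, 0.002, 0.9]]]'

```text
time: 7.93
tcp_pos: [0.4773, -0.0573, 0.1048]
tcp_rot: [[0.999, 0.043, -0.003], [0.043, -0.999, 0.0], [-0.003, -0.001, -1.0]]
ft_force: [0.5, 0.3, -1.3]
gripper_width: 0.279
gripper_force: 30.0
```

Emit:
move_arm --moves '[[[0, 0, 0, 0, 0, 0.001, 0.9], [0, 0, 0, 0, 0, 0.001, 0.9], [0, 0, 0, 0, 0, 0.001, 0.9], [0, 0, 0, 0, 0, 0, 0.9]]]'

```text
time: 8.27
tcp_pos: [0.4786, -0.0575, 0.1041]
tcp_rot: [[0.999, 0.043, 0.0], [0.043, -0.999, -0.0], [0.0, 0.0, -1.0]]
ft_force: [-0.4, 0.3, -0.9]
gripper_width: 0.277
gripper_force: 30.0
```

Emit:
move_arm --moves '[[[0, 0, 0, 0, 0, 0.001, 0.9], [0, 0, 0, 0, 0, 0.0008, 0.9], [0, 0, 0, 0, 0, 0, 0.9], [0, 0, 0, 0, 0, 0, 0.9]]]'

```text
time: 8.6
tcp_pos: [0.4787, -0.0575, 0.1025]
tcp_rot: [[0.999, 0.043, 0.0], [0.043, -0.999, -0.0], [0.0, 0.0, -1.0]]
ft_force: [-2.0, -0.4, 5.9]
gripper_width: 0.279
gripper_force: 30.0
```

Emit:
move_arm --moves '[[[0, 0, 0, 0, 0, 0, 0.55], [0, 0, 0, 0, 0, 0, 0.45], [0, 0, 0, 0, 0, 0, 0.45], [0, 0, 0, 0, 0, 0, 0.45], [0, 0, 0, 0, 0, 0, 0.45]]]'

```text
time: 9.02
tcp_pos: [0.4785, -0.0575, 0.1021]
tcp_rot: [[0.999, 0.043, 0.0], [0.043, -0.999, 0.0], [0.0, -0.0, -1.0]]
ft_force: [-0.7, -0.1, 0.8]
gripper_width: 0.554
gripper_force: 0.0
```

Emit:
move_arm --moves '[[[0, 0, 0, 0, 0, -0.015, 0.45], [0, 0, 0, 0, 0, -0.025, 0.45], [0, 0, 0, 0, 0, -0.03, 0.45], [0, 0, 0, 0, 0, 0, 0.45], [0, 0, 0, 0, 0, 0, 0.45]]]'

```text
time: 9.43
tcp_pos: [0.4794, -0.0576, 0.1735]
tcp_rot: [[0.999, 0.043, 0.003], [0.043, -0.999, -0.001], [0.003, 0.001, -1.0]]
ft_force: [0.3, -0.2, 0.2]
gripper_width: 0.551
gripper_force: 0.0
```

Run:
```python
from h import *
st();to(.4635,-.2435,.07)
for c in('scene','top'):
    s=snap(c,c+'5');im=s['pixels'][:,:,::-1]
    for n in('pin_head','key_top'):print(n,[(round(d['conf'],2),np.round(d['location'],3).tolist()) for d in manip.boxes_of(c,n)])
    if c=='scene':
        u,v=proj(s,(.476,-.05,.11)).astype(int)
        cv2.imwrite('pics/c5.png',cv2.resize(im[v-50:v+50,u-60:u+60],None,fx=6,fy=6,interpolation=cv2.INTER_CUBIC))
```

```text
t 9.43 tcp [ 0.4794 -0.0576  0.1735] 
 [[ 0.999  0.043  0.003]
 [ 0.043 -0.999 -0.001]
 [ 0.003  0.001 -1.   ]] j [-0.168  0.091  2.189  0.     0.859  1.36 ] w 0.5514861743055515 f 0.0 ft [ 0.3 -0.2  0.2]
shift [-0.0242  0.185   0.1035]
pin_head [(0.77, [0.482, -0.057, 0.112]), (0.67, [0.715, -0.017, 0.1]), (0.5, [0.544, 0.018, 0.075])]
key_top []
pin_head [(0.63, [0.698, -0.015, 0.126])]
key_top [(0.42, [0.461, -0.246, 0.05])]
```

View pics/c5.png

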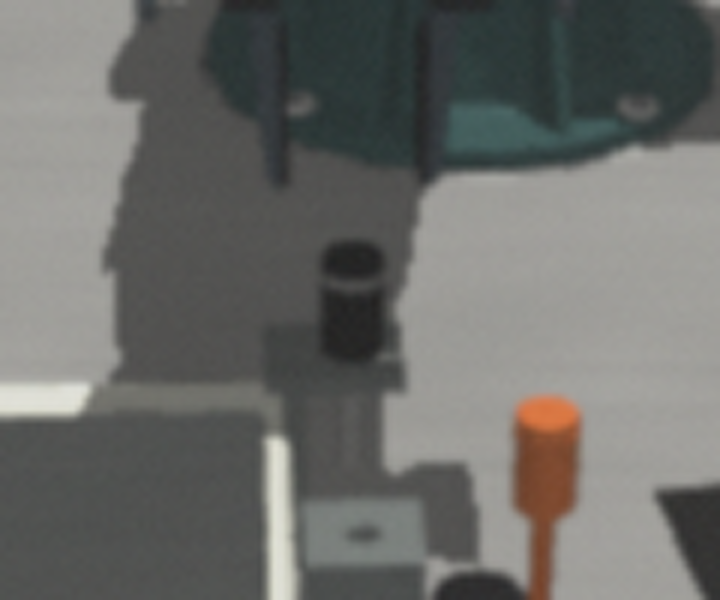

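Emit:
move_arm --moves '[[[0, 0, 0, -0.0045, 0.0369, 0, 1], [0, 0, 0, -0.0045, 0.0369, 0, 1], [0, 0, 0, -0.0045, 0.0369, 0, 1], [0, 0, 0, -0.0045, 0.0369, 0, 1], [0, 0, 0, -0.0045, 0.0369, 0, 1]]]'

```text
time: 10.15
tcp_pos: [0.4632, -0.2444, 0.1715]
tcp_rot: [[0.999, 0.043, -0.001], [0.043, -0.999, 0.0], [-0.001, -0.0, -1.0]]
ft_force: [1.4, 0.5, -0.8]
gripper_width: 0.216
gripper_force: 0.0
```

Emit:
move_arm --moves '[[[0, 0, 0, 0, 0, 0.02, 1], [0, 0, 0, 0, 0, 0.03, 1], [0, 0, 0, 0, 0, 0.03, 1], [0, 0, 0, 0, 0, 0.015, 1], [0, 0, 0, 0, 0, 0, 1]]]'

```text
time: 10.57
tcp_pos: [0.4616, -0.2416, 0.0735]
tcp_rot: [[0.999, 0.043, -0.005], [0.043, -0.999, 0.003], [-0.005, -0.003, -1.0]]
ft_force: [-0.4, 0.4, -0.6]
gripper_width: 0.007
gripper_force: 0.0
```

Run:
```python
from h import *
st();to(.465,-.243,.055)
s=snap('top','top6');im=s['pixels'][:,:,::-1]
u,v=proj(s,(.465,-.243,.06)).astype(int);print(u,v,proj(s,manip.state()['tcp_pos']))
cv2.imwrite('pics/c6.png',cv2.resize(im[v-50:v+50,u-60:u+60],None,fx=6,fy=6,interpolation=cv2.INTER_CUBIC))
```

```text
t 10.57 tcp [ 0.4616 -0.2416  0.0735] 
 [[ 0.999  0.043 -0.005]
 [ 0.043 -0.999  0.003]
 [-0.005 -0.003 -1.   ]] j [-0.527  0.328  2.139  0.     0.681  1.001] w 0.007043667322884799 f 0.0 ft [-0.4  0.4 -0.6]
shift [0.0034 0.0016 0.0185]
403 307 [404.25689709 307.86670261]
```

View pics/c6.png

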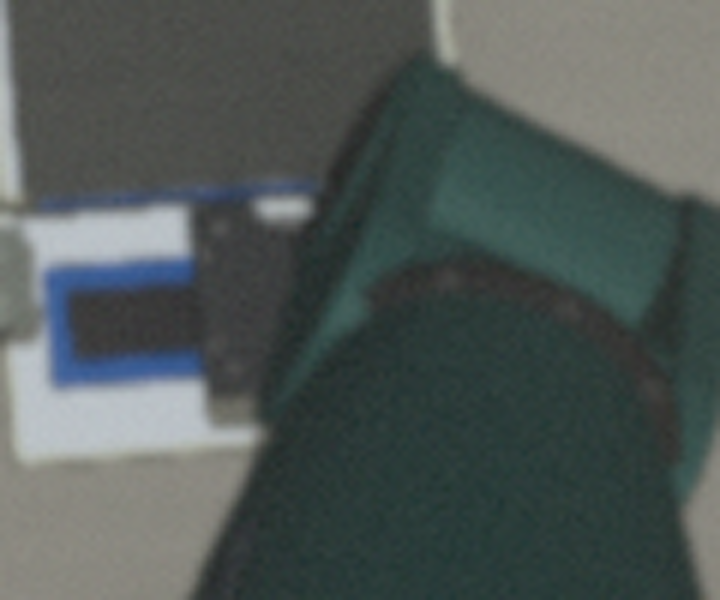

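Emit:
move_arm --moves '[[[0, 0, 0, 0, 0, 0, 1], [0, 0, 0, 0.001, 0, 0.008, 1], [0, 0, 0, 0, 0, 0.008, 1], [0, 0, 0, 0, 0, 0, 1], [0, 0, 0, 0, 0, 0, 1]]]'

```text
time: 11.03
tcp_pos: [0.4648, -0.2426, 0.061]
tcp_rot: [[0.999, 0.043, -0.0], [0.043, -0.999, 0.0], [-0.0, -0.0, -1.0]]
ft_force: [-0.2, 0.3, -0.1]
gripper_width: 0.007
gripper_force: 0.0
```

Emit:
move_arm --moves '[[[0, 0, 0, 0, 0, 0.002, 1], [0, 0, 0, 0, 0, 0.002, 1], [0, 0, 0, 0, 0, 0.002, 1], [0, 0, 0, 0, 0, 0.001, 1], [0, 0, 0, 0, 0, 0, 1]]]'

```text
time: 11.45
tcp_pos: [0.4648, -0.2426, 0.0539]
tcp_rot: [[0.999, 0.043, -0.0], [0.043, -0.999, 0.0], [-0.0, -0.0, -1.0]]
ft_force: [0.3, 0.1, -0.1]
gripper_width: 0.007
gripper_force: 0.0
```

Emit:
move_arm --moves '[[[0, 0, 0, 0, 0, 0.002, 1], [0, 0, 0, 0, 0, 0.002, 1], [0, 0, 0, 0, 0, 0, 1], [0, 0, 0, 0, 0, 0, 1]]]'

```text
time: 11.78
tcp_pos: [0.4651, -0.2428, 0.0502]
tcp_rot: [[0.999, 0.043, 0.0], [0.043, -0.999, -0.0], [0.0, 0.0, -1.0]]
ft_force: [-0.1, -0.3, 2.5]
gripper_width: 0.009
gripper_force: 1.4
```

Emit:
move_arm --moves '[[[0, 0, 0, 0, 0, 0.002, 1], [0, 0, 0, 0, 0, 0.0015, 1], [0, 0, 0, 0, 0, 0, 1], [0, 0, 0, 0, 0, 0, 1]]]'

```text
time: 12.12
tcp_pos: [0.465, -0.2428, 0.0466]
tcp_rot: [[0.999, 0.043, 0.0], [0.043, -0.999, -0.0], [0.0, 0.0, -1.0]]
ft_force: [0.7, 0.8, 4.8]
gripper_width: 0.005
gripper_force: 2.3
```

Emit:
move_arm --moves '[[[0, 0, 0, 0, 0, 0.001, 1], [0, 0, 0, 0, 0, 0, 1], [0, 0, 0, 0, 0, 0, 1]]]'

```text
time: 12.37
tcp_pos: [0.4651, -0.2428, 0.0461]
tcp_rot: [[0.999, 0.043, 0.0], [0.043, -0.999, -0.0], [0.0, 0.0, -1.0]]
ft_force: [-2.4, 1.2, 12.9]
gripper_width: 0.005
gripper_force: 6.9
```

Emit:
move_arm --moves '[[[0, 0, 0, 0, 0, -0.02, 1], [0, 0, 0, 0, 0, -0.03, 1], [0, 0, 0, 0, 0, -0.04, 1], [0, 0, 0, 0, 0, -0.04, 1], [0, 0, 0, 0, 0, -0.03, 1]]]'

```text
time: 12.78
tcp_pos: [0.4651, -0.2428, 0.2084]
tcp_rot: [[0.999, 0.043, 0.001], [0.043, -0.999, -0.001], [0.001, 0.001, -1.0]]
ft_force: [0.6, -0.9, 0.6]
gripper_width: 0.004
gripper_force: 0.0
```

```bash
cat >> h.py <<'E'
def grips(cams=('scene','top'),tag=None):
    for c in cams:
        s=snap(c,tag and c+tag)
        print(c,[(round(d['conf'],2),np.round(d['location'],3).tolist(),proj(s,d['location']).round(1).tolist()) for d in manip.boxes_of(c,'weight1_grip')])
        S=s
E
python3 - <<'E'
from h import *
st();grips(tag='7')
s=snap('scene');im=s['pixels'][:,:,::-1];a=cv2.resize(im[215:285,350:470],None,fx=5,fy=5,interpolation=cv2.INTER_CUBIC)
s=snap('top');im=s['pixels'][:,:,::-1];b=cv2.resize(im[235:285,190:310],None,fx=5,fy=5,interpolation=cv2.INTER_CUBIC)
cv2.imwrite('pics/c7.png',np.vstack([a,cv2.resize(im[235:285,190:310],(600,250),interpolation=cv2.INTER_CUBIC)]))
E
```

```text
t 12.78 tcp [ 0.4651 -0.2428  0.2084] 
 [[ 0.999  0.043  0.001]
 [ 0.043 -0.999 -0.001]
 [ 0.001  0.001 -1.   ]] j [-0.526  0.108  2.091  0.     0.941  1.002] w 0.004122644170011635 f 0.0 ft [ 0.6 -0.9  0.6]
scene []
top []
```

View pics/c7.png

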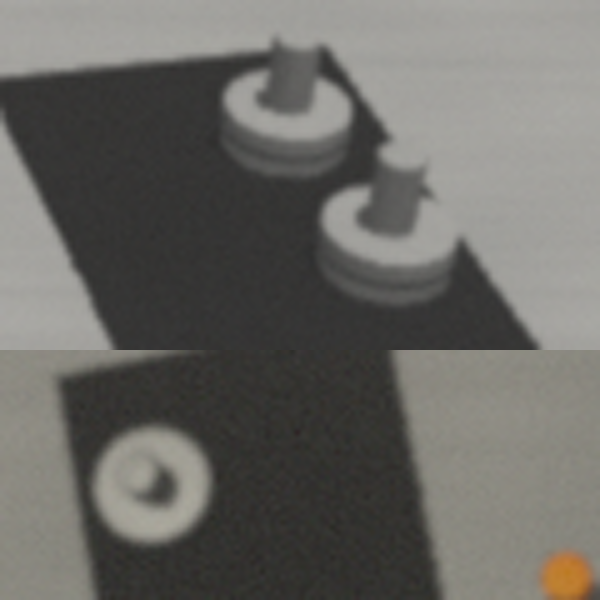

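```bash
cat >> h.py <<'E'
def weights(z0=.003,p0=(.562,.192),half=.17,name=None,th=115):
    for c in('scene','top'):
        s=snap(c,name and c+name);im=s['pixels'];n=int(half*2000)
        xs=np.array([[-half,-half],[half,-half],[half,half],[-half,half]])+p0
        H=cv2.getPerspectiveTransform(np.float32([proj(s,[x,y,z0+.024]) for x,y in xs]),np.float32([[0,0],[n,0],[n,n],[0,n]]))
        w=cv2.warpPerspective(im,H,(n,n)).max(2)
        m=(w>th).astype(np.uint8)
        cs,_=cv2.findContours(m,cv2.RETR_EXTERNAL,cv2.CHAIN_APPROX_NONE)
        for k in cs:
            a=cv2.contourArea(k)
            if 1500<a<8000:
                x,y,ww,hh=cv2.boundingRect(k)
                m1=np.zeros_like(m);cv2.drawContours(m1,[k],-1,1,-1)
                dt=cv2.distanceTransform(m1,cv2.DIST_L2,5);q=np.unravel_index(dt.argmax(),dt.shape)
                print(c,'area',a,'bbox',ww,hh,'inscribed c',np.round([q[1]/1000-half+p0[0],q[0]/1000-half+p0[1]],4),'r',dt.max().round(1))
E
python3 - <<'E'
from h import *
weights()
E
```

```text
scene area 2236.5 bbox 64 63 inscribed c [0.524 0.226] r 13.6
```

```bash
sed -i 's/(w>th).astype(np.uint8)/(w>th).astype(np.uint8);cs,_=cv2.findContours(m,cv2.RETR_LIST,cv2.CHAIN_APPROX_NONE)/; s/^        cs,_=cv2.findContours(m,cv2.RETR_EXTERNAL.*$//' h.py
python3 - <<'E'
from h import *
for th in(90,105):
    weights(th=th)
E
```

```text
top area 3387.5 bbox 67 67 inscribed c [0.609 0.25 ] r 32.8
top area 3396.5 bbox 67 66 inscribed c [0.507 0.22 ] r 32.8
scene area 2537.0 bbox 68 64 inscribed c [0.525 0.221] r 16.0
top area 3149.0 bbox 65 65 inscribed c [0.608 0.25 ] r 31.4
top area 3183.0 bbox 64 64 inscribed c [0.507 0.219] r 31.4
```

Emit:
move_arm --moves '[[[0, 0, 0, 0.005, -0.0355, 0, 0.3], [0, 0, 0, 0.005, -0.0355, 0, 0.3], [0, 0, 0, 0.005, -0.0355, 0, 0.3], [0, 0, 0, 0.005, -0.0355, 0, 0.3], [0, 0, 0, 0.005, -0.0355, 0, 0.3]]]'

```text
time: 13.8
tcp_pos: [0.482, -0.0628, 0.2055]
tcp_rot: [[0.999, 0.043, -0.0], [0.043, -0.999, 0.0], [-0.0, -0.0, -1.0]]
ft_force: [0.5, 0.1, -0.2]
gripper_width: 0.337
gripper_force: 0.0
```

Emit:
move_arm --moves '[[[0, 0, 0, 0.005, -0.0355, 0, 0.3], [0, 0, 0, 0.005, -0.0355, 0, 0.3], [0, 0, 0, 0.005, -0.0355, 0, 0.3], [0, 0, 0, 0.005, -0.0355, 0, 0.3], [0, 0, 0, 0.005, -0.0355, 0, 0.3]]]'

```text
time: 14.22
tcp_pos: [0.4994, 0.1159, 0.2055]
tcp_rot: [[0.999, 0.043, -0.0], [0.043, -0.999, -0.0], [-0.0, 0.0, -1.0]]
ft_force: [0.9, -1.1, -0.2]
gripper_width: 0.687
gripper_force: 0.0
```

Emit:
move_arm --moves '[[[0, 0, 0, 0.005, -0.0355, 0, 0.3], [0, 0, 0, 0.005, -0.0355, 0, 0.3], [0, 0, 0, 0.005, -0.0355, 0, 0.3], [0, 0, 0, 0, 0, 0, 0.3], [0, 0, 0, 0, 0, 0, 0.3]]]'

```text
time: 14.63
tcp_pos: [0.5098, 0.2225, 0.2052]
tcp_rot: [[0.999, 0.046, -0.001], [0.046, -0.999, -0.0], [-0.001, 0.0, -1.0]]
ft_force: [-0.8, -0.0, -0.3]
gripper_width: 0.702
gripper_force: 0.0
```

Run:
```python
from h import *
st();to(.510,.221,.036)
```

```text
t 14.63 tcp [0.5098 0.2225 0.2052] 
 [[ 0.999  0.046 -0.001]
 [ 0.046 -0.999 -0.   ]
 [-0.001  0.    -1.   ]] j [ 0.37   0.166  2.031 -0.     0.945  1.895] w 0.7022006044934191 f 0.0 ft [-0.8 -0.  -0.3]
shift [0.0002 0.0015 0.1692]
```

Descend part way, then check alignment in the scene view.

Emit:
move_arm --moves '[[[0, 0, 0, 0, 0, 0.03, 0.3], [0, 0, 0, 0, 0, 0.03, 0.3], [0, 0, 0, 0, 0, 0.03, 0.3], [0, 0, 0, 0, 0, 0.03, 0.3], [0, 0, 0, 0, 0, 0, 0.3]]]'

```text
time: 15.05
tcp_pos: [0.5068, 0.2188, 0.0808]
tcp_rot: [[0.999, 0.042, -0.007], [0.042, -0.999, -0.003], [-0.007, 0.003, -1.0]]
ft_force: [-1.8, -1.0, -1.4]
gripper_width: 0.696
gripper_force: 0.0
```

Run:
```python
from h import *
st();to(.510,.221,.036)
s=snap('scene','scene8');im=s['pixels'][:,:,::-1]
u,v=proj(s,(.51,.22,.07)).astype(int)
cv2.imwrite('pics/c8.png',cv2.resize(im[v-50:v+50,u-60:u+60],None,fx=6,fy=6,interpolation=cv2.INTER_CUBIC))
```

```text
t 15.05 tcp [0.5068 0.2188 0.0808] 
 [[ 0.999  0.042 -0.007]
 [ 0.042 -0.999 -0.003]
 [-0.007  0.003 -1.   ]] j [ 0.365  0.355  2.077 -0.     0.718  1.894] w 0.6964127751275089 f 0.0 ft [-1.8 -1.  -1.4]
shift [ 0.0036 -0.0021  0.0448]
```

View pics/c8.png

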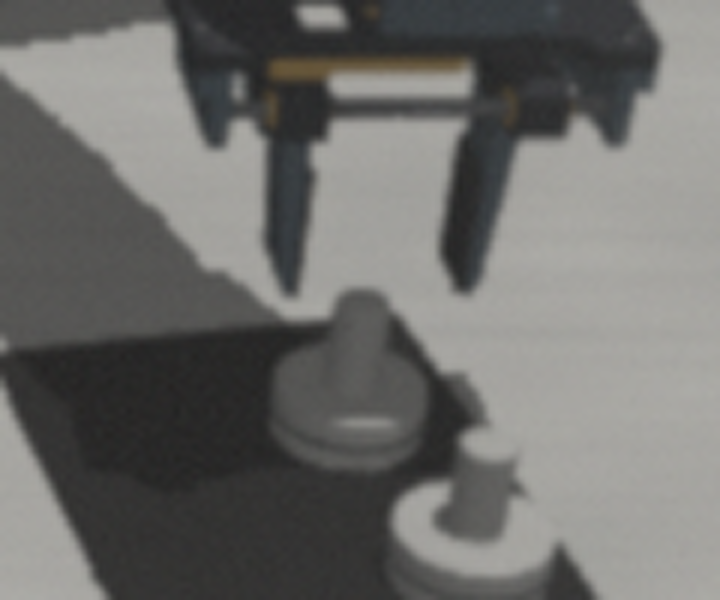

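Emit:
move_arm --moves '[[[0, 0, 0, 0, 0.005, 0.01, 0.3], [0, 0, 0, 0, 0, 0.01, 0.3], [0, 0, 0, 0, 0, 0.01, 0.3], [0, 0, 0, 0, 0, 0.013, 0.3], [0, 0, 0, 0, 0, 0, 0.3]]]'

```text
time: 15.52
tcp_pos: [0.5093, 0.2158, 0.0407]
tcp_rot: [[0.999, 0.043, -0.002], [0.043, -0.999, -0.001], [-0.002, 0.001, -1.0]]
ft_force: [-0.1, -0.2, -0.5]
gripper_width: 0.699
gripper_force: 0.0
```

Emit:
move_arm --moves '[[[0, 0, 0, 0, 0, 0, 0.3], [0, 0, 0, 0, 0, 0, 0.5]]]'

```text
time: 15.68
tcp_pos: [0.5104, 0.2163, 0.0428]
tcp_rot: [[0.999, 0.043, 0.0], [0.043, -0.999, 0.0], [0.0, -0.0, -1.0]]
ft_force: [0.3, 0.3, 0.3]
gripper_width: 0.655
gripper_force: 0.0
```

Run:
```python
from h import *
st();to(.510,.219,.036)
s=snap('scene','scene9');im=s['pixels'][:,:,::-1]
u,v=proj(s,(.51,.22,.05)).astype(int)
cv2.imwrite('pics/c9.png',cv2.resize(im[v-50:v+50,u-60:u+60],None,fx=6,fy=6,interpolation=cv2.INTER_CUBIC))
```

```text
t 15.68 tcp [0.5104 0.2163 0.0428] 
 [[ 0.999  0.043  0.   ]
 [ 0.043 -0.999  0.   ]
 [ 0.    -0.    -1.   ]] j [0.359 0.423 2.078 0.    0.641 1.886] w 0.6552485444155303 f 0.0 ft [0.3 0.3 0.3]
shift [-0.0002 -0.0027  0.0068]
```

View pics/c9.png

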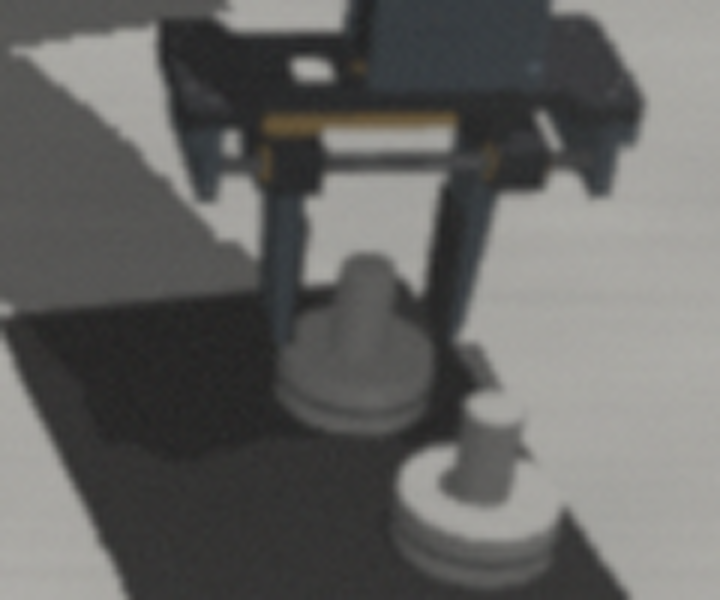

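Emit:
move_arm --moves '[[[0, 0, 0, 0, 0, 0.006, 0.5], [0, 0, 0, 0, 0, 0, 0.9], [0, 0, 0, 0, 0, 0, 0.9], [0, 0, 0, 0, 0, 0, 0.9], [0, 0, 0, 0, 0, 0, 0.9]]]'

```text
time: 16.15
tcp_pos: [0.5104, 0.2164, 0.0368]
tcp_rot: [[0.999, 0.043, 0.0], [0.043, -0.999, 0.0], [0.0, -0.0, -1.0]]
ft_force: [0.6, 0.7, -5.1]
gripper_width: 0.26
gripper_force: 30.0
```

Emit:
move_arm --moves '[[[0, 0, 0, 0, 0, 0, 0.9], [0, 0, 0, 0, 0, 0, 0.9], [0, 0, 0, 0, 0, 0, 0.9]]]'

```text
time: 16.4
tcp_pos: [0.5104, 0.2163, 0.0368]
tcp_rot: [[0.999, 0.043, 0.0], [0.043, -0.999, 0.0], [0.0, -0.0, -1.0]]
ft_force: [0.6, 3.5, -0.2]
gripper_width: 0.257
gripper_force: 30.0
```

Emit:
move_arm --moves '[[[0, 0, 0, 0, 0, -0.01, 0.9], [0, 0, 0, 0, 0, -0.01, 0.9], [0, 0, 0, 0, 0, 0, 0.9]]]'

```text
time: 16.65
tcp_pos: [0.5109, 0.2163, 0.0585]
tcp_rot: [[0.999, 0.043, 0.002], [0.043, -0.999, 0.0], [0.002, -0.0, -1.0]]
ft_force: [0.4, 0.6, -6.7]
gripper_width: 0.258
gripper_force: 30.0
```

Emit:
move_arm --moves '[[[0, 0, 0, 0, 0, -0.03, 0.9], [0, 0, 0, 0, 0, -0.03, 0.9], [0, 0, 0, 0, 0, -0.03, 0.9], [0, 0, 0, 0, 0, -0.03, 0.9], [0, 0, 0, 0, 0, -0.028, 0.9]]]'

```text
time: 17.07
tcp_pos: [0.5098, 0.2159, 0.2064]
tcp_rot: [[0.999, 0.043, 0.0], [0.043, -0.999, -0.0], [0.0, 0.0, -1.0]]
ft_force: [0.7, 0.1, -6.9]
gripper_width: 0.257
gripper_force: 30.0
```

Emit:
move_arm --moves '[[[0, 0, 0, 0.0036, 0.0335, 0, 0.9], [0, 0, 0, 0.0036, 0.0335, 0, 0.9], [0, 0, 0, 0.0036, 0.0335, 0, 0.9], [0, 0, 0, 0.0036, 0.0335, 0, 0.9], [0, 0, 0, 0.0036, 0.0335, 0, 0.9]]]'

```text
time: 17.48
tcp_pos: [0.5349, 0.048, 0.2048]
tcp_rot: [[0.999, 0.043, 0.0], [0.043, -0.999, -0.0], [0.0, 0.0, -1.0]]
ft_force: [0.7, 0.3, -7.0]
gripper_width: 0.257
gripper_force: 30.0
```

Emit:
move_arm --moves '[[[0, 0, 0, 0.0036, 0.0335, 0, 0.9], [0, 0, 0, 0.0036, 0.0335, 0, 0.9], [0, 0, 0, 0.0036, 0.0335, 0, 0.9], [0, 0, 0, 0.0036, 0.0335, 0, 0.9], [0, 0, 0, 0.0036, 0.0335, 0, 0.9]]]'

```text
time: 17.9
tcp_pos: [0.5601, -0.1187, 0.2047]
tcp_rot: [[0.999, 0.043, -0.0], [0.043, -0.999, -0.0], [-0.0, 0.0, -1.0]]
ft_force: [0.7, 0.0, -6.7]
gripper_width: 0.256
gripper_force: 30.0
```

Emit:
move_arm --moves '[[[0, 0, 0, 0.0036, 0.0335, 0, 0.9], [0, 0, 0, 0.0036, 0.0335, 0, 0.9], [0, 0, 0, 0, 0, 0, 0.9], [0, 0, 0, 0, 0, 0, 0.9]]]'

```text
time: 18.23
tcp_pos: [0.5702, -0.1851, 0.2044]
tcp_rot: [[0.999, 0.041, -0.001], [0.041, -0.999, 0.0], [-0.001, -0.0, -1.0]]
ft_force: [-1.2, 0.2, -7.4]
gripper_width: 0.253
gripper_force: 30.0
```

Run:
```python
from h import *
st();to(.572,-.183,.084+.0338)
```

```text
t 18.23 tcp [ 0.5702 -0.1851  0.2044] 
 [[ 0.999  0.041 -0.001]
 [ 0.041 -0.999  0.   ]
 [-0.001 -0.    -1.   ]] j [-0.353  0.235  1.947 -0.     0.96   1.178] w 0.2532213146514115 f 29.959488809108734 ft [-1.2  0.2 -7.4]
shift [ 0.0019 -0.002   0.0866]
```

Emit:
move_arm --moves '[[[0, 0, 0, 0, 0, 0.02, 0.9], [0, 0, 0, 0, 0, 0.02, 0.9], [0, 0, 0, 0, 0, 0.02, 0.9], [0, 0, 0, 0, 0, 0.017, 0.9], [0, 0, 0, 0, 0, 0, 0.9]]]'

```text
time: 18.65
tcp_pos: [0.5683, -0.1819, 0.1244]
tcp_rot: [[0.999, 0.044, -0.005], [0.044, -0.999, 0.002], [-0.005, -0.002, -1.0]]
ft_force: [-1.6, 0.8, -8.7]
gripper_width: 0.257
gripper_force: 30.0
```

Emit:
move_arm --moves '[[[0, 0, 0, 0, 0, 0.003, 0.9], [0, 0, 0, 0, 0, 0.002, 0.9], [0, 0, 0, 0, 0, 0.002, 0.9], [0, 0, 0, 0, 0, 0, 0.9], [0, 0, 0, 0, 0, 0, 0.9]]]'

```text
time: 19.07
tcp_pos: [0.571, -0.1837, 0.1213]
tcp_rot: [[0.999, 0.043, 0.001], [0.043, -0.999, -0.0], [0.001, 0.0, -1.0]]
ft_force: [0.5, -0.7, -7.1]
gripper_width: 0.253
gripper_force: 30.0
```

Emit:
move_arm --moves '[[[0, 0, 0, 0, 0, 0.0015, 0.9], [0, 0, 0, 0, 0, 0.0015, 0.9], [0, 0, 0, 0, 0, 0.0007, 0.9], [0, 0, 0, 0, 0, 0, 0.9], [0, 0, 0, 0, 0, 0, 0.9]]]'

```text
time: 19.48
tcp_pos: [0.571, -0.184, 0.1181]
tcp_rot: [[0.999, 0.043, 0.0], [0.043, -0.999, -0.0], [0.0, 0.0, -1.0]]
ft_force: [-6.5, -0.9, 9.7]
gripper_width: 0.256
gripper_force: 30.0
```

Emit:
move_arm --moves '[[[0, 0, 0, 0, 0, 0, 0.5], [0, 0, 0, 0, 0, 0, 0.4], [0, 0, 0, 0, 0, 0, 0.4], [0, 0, 0, 0, 0, 0, 0.4], [0, 0, 0, 0, 0, 0, 0.4]]]'

```text
time: 19.9
tcp_pos: [0.5708, -0.1836, 0.117]
tcp_rot: [[0.999, 0.043, 0.0], [0.043, -0.999, -0.0], [0.0, 0.0, -1.0]]
ft_force: [1.0, 0.2, -0.4]
gripper_width: 0.585
gripper_force: 0.0
```

Emit:
move_arm --moves '[[[0, 0, 0, 0, 0, -0.01, 0.4], [0, 0, 0, 0, 0, -0.015, 0.4], [0, 0, 0, 0, 0, -0.02, 0.4], [0, 0, 0, 0, 0, -0.02, 0.4], [0, 0, 0, 0, 0, -0.02, 0.4]]]'

```text
time: 20.32
tcp_pos: [0.5707, -0.1836, 0.2035]
tcp_rot: [[0.999, 0.043, 0.0], [0.043, -0.999, -0.0], [0.0, 0.0, -1.0]]
ft_force: [0.3, -0.2, -0.0]
gripper_width: 0.6
gripper_force: 0.0
```

Emit:
move_arm --moves '[[[0, 0, 0, 0.0045, -0.033, 0, 0.4], [0, 0, 0, 0.0045, -0.033, 0, 0.4], [0, 0, 0, 0.0045, -0.033, 0, 0.4], [0, 0, 0, 0.0045, -0.033, 0, 0.4], [0, 0, 0, 0.0045, -0.033, 0, 0.4]]]'

```text
time: 20.73
tcp_pos: [0.5861, -0.0163, 0.2029]
tcp_rot: [[0.999, 0.043, 0.001], [0.043, -0.999, -0.0], [0.001, 0.0, -1.0]]
ft_force: [1.3, -0.1, -1.1]
gripper_width: 0.604
gripper_force: 0.0
```

Run:
```python
from h import *
st();weights(th=95);print('pan');weights(z0=.084,p0=(.617,-.181),half=.095,th=105)
print([(round(d['conf'],2),np.round(d['location'],3).tolist()) for d in manip.boxes_of('scene','pin_head')])
```

```text
t 20.73 tcp [ 0.5861 -0.0163  0.2029] 
 [[ 0.999  0.043  0.001]
 [ 0.043 -0.999 -0.   ]
 [ 0.001  0.    -1.   ]] j [-0.068  0.216  1.974  0.     0.95   1.46 ] w 0.6036726593829636 f 0.0 ft [ 1.3 -0.1 -1.1]
top area 3324.5 bbox 66 66 inscribed c [0.608 0.25 ] r 32.2
pan
top area 3210.5 bbox 65 65 inscribed c [ 0.567 -0.184] r 31.6
top area 2547.5 bbox 190 164 inscribed c [ 0.711 -0.276] r 13.8
[(0.86, [0.544, 0.014, 0.072]), (0.72, [0.716, -0.017, 0.102]), (0.57, [0.483, -0.057, 0.11])]
```

Emit:
move_arm --moves '[[[0, 0, 0, 0.0045, -0.0328, 0, 0.3], [0, 0, 0, 0.0045, -0.0328, 0, 0.3], [0, 0, 0, 0.0045, -0.0328, 0, 0.3], [0, 0, 0, 0.0045, -0.0328, 0, 0.3], [0, 0, 0, 0.0045, -0.0328, 0, 0.3]]]'

```text
time: 21.4
tcp_pos: [0.6018, 0.1471, 0.2023]
tcp_rot: [[0.999, 0.041, 0.0], [0.041, -0.999, -0.0], [0.0, 0.0, -1.0]]
ft_force: [0.4, -0.2, -0.2]
gripper_width: 0.698
gripper_force: 0.0
```

Emit:
move_arm --moves '[[[0, 0, 0, 0.0045, -0.0328, 0, 0.3], [0, 0, 0, 0.0045, -0.0328, 0, 0.3], [0, 0, 0, 0.0045, -0.0328, 0, 0.3], [0, 0, 0, 0, 0, 0, 0.3], [0, 0, 0, 0, 0, 0, 0.3]]]'

```text
time: 21.82
tcp_pos: [0.6111, 0.246, 0.2019]
tcp_rot: [[0.999, 0.044, 0.0], [0.044, -0.999, -0.0], [0.0, 0.0, -1.0]]
ft_force: [0.9, -0.2, 0.9]
gripper_width: 0.702
gripper_force: 0.0
```

Run:
```python
from h import *
st();to(.612,.248,.0368)
```

```text
t 21.82 tcp [0.6111 0.246  0.2019] 
 [[ 0.999  0.044  0.   ]
 [ 0.044 -0.999 -0.   ]
 [ 0.     0.    -1.   ]] j [ 0.347  0.329  1.828 -0.     0.985  1.875] w 0.7019666549022988 f 0.0 ft [ 0.9 -0.2  0.9]
shift [ 0.001  -0.0019  0.1651]
```

Emit:
move_arm --moves '[[[0, 0, 0, 0.001, -0.001, 0.025, 0.3], [0, 0, 0, 0, 0, 0.025, 0.3], [0, 0, 0, 0, 0, 0.025, 0.3], [0, 0, 0, 0, 0, 0.025, 0.3], [0, 0, 0, 0, 0, 0.02, 0.3]]]'

```text
time: 22.23
tcp_pos: [0.6115, 0.2446, 0.0803]
tcp_rot: [[0.999, 0.041, -0.001], [0.041, -0.999, -0.001], [-0.001, 0.001, -1.0]]
ft_force: [0.2, -0.3, 0.1]
gripper_width: 0.702
gripper_force: 0.0
```

Emit:
move_arm --moves '[[[0, 0, 0, 0, 0, 0.012, 0.3], [0, 0, 0, 0, 0, 0.012, 0.3], [0, 0, 0, 0, 0, 0.012, 0.3], [0, 0, 0, 0, 0, 0, 0.3], [0, 0, 0, 0, 0, 0, 0.3]]]'

```text
time: 22.65
tcp_pos: [0.6118, 0.2467, 0.046]
tcp_rot: [[0.999, 0.043, -0.0], [0.043, -0.999, -0.0], [-0.0, 0.0, -1.0]]
ft_force: [-0.4, -1.2, 0.1]
gripper_width: 0.703
gripper_force: 0.0
```

Run:
```python
from h import *
st();to(.612,.248,.0368)
s=snap('scene','scene10');im=s['pixels'][:,:,::-1]
u,v=proj(s,(.612,.248,.05)).astype(int)
cv2.imwrite('pics/c10.png',cv2.resize(im[v-50:v+50,u-60:u+60],None,fx=6,fy=6,interpolation=cv2.INTER_CUBIC))
```

```text
t 22.65 tcp [0.6118 0.2467 0.046 ] 
 [[ 0.999  0.043 -0.   ]
 [ 0.043 -0.999 -0.   ]
 [-0.     0.    -1.   ]] j [ 0.348  0.542  1.863 -0.     0.737  1.876] w 0.7028136268092219 f 0.0 ft [-0.4 -1.2  0.1]
shift [ 0.0003 -0.0013  0.0092]
```

View pics/c10.png

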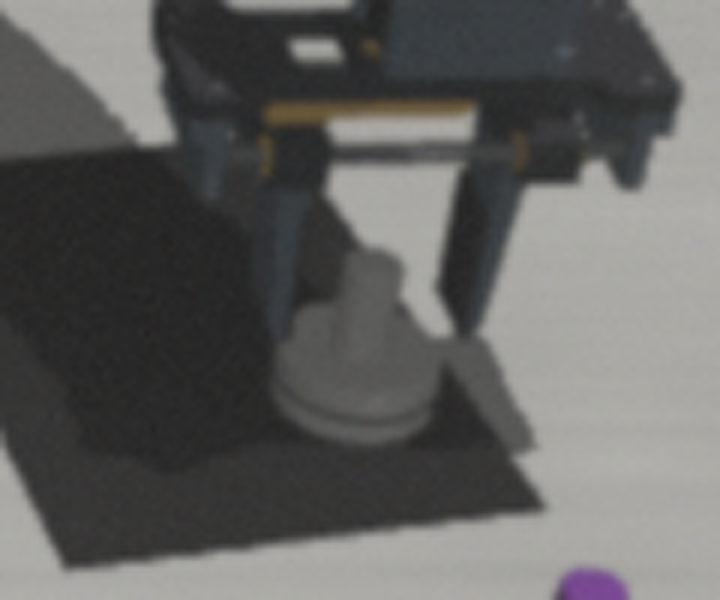

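The fingers (crop columns 278 and 468) straddle the knob (370) evenly, so I'm closing, lifting and carrying it over.

Emit:
move_arm --moves '[[[0, 0, 0, 0, 0, 0.009, 0.3], [0, 0, 0, 0, 0, 0, 0.9], [0, 0, 0, 0, 0, 0, 0.9], [0, 0, 0, 0, 0, 0, 0.9], [0, 0, 0, 0, 0, 0, 0.9]]]'

```text
time: 23.12
tcp_pos: [0.6118, 0.2471, 0.0372]
tcp_rot: [[0.999, 0.043, 0.0], [0.043, -0.999, 0.0], [0.0, -0.0, -1.0]]
ft_force: [0.3, 0.1, 0.3]
gripper_width: 0.44
gripper_force: 0.0
```

Emit:
move_arm --moves '[[[0, 0, 0, 0, 0, 0, 0.9], [0, 0, 0, 0, 0, 0, 0.9], [0, 0, 0, 0, 0, 0, 0.9], [0, 0, 0, 0, 0, 0, 0.9]]]'

```text
time: 23.45
tcp_pos: [0.612, 0.2472, 0.0372]
tcp_rot: [[0.999, 0.043, 0.001], [0.043, -0.999, 0.0], [0.001, -0.0, -1.0]]
ft_force: [0.1, 3.6, 2.1]
gripper_width: 0.255
gripper_force: 30.0
```

Emit:
move_arm --moves '[[[0, 0, 0, 0, 0, -0.01, 0.9], [0, 0, 0, 0, 0, -0.01, 0.9], [0, 0, 0, 0, 0, 0, 0.9]]]'

```text
time: 23.7
tcp_pos: [0.6125, 0.2471, 0.059]
tcp_rot: [[0.999, 0.043, 0.002], [0.043, -0.999, 0.0], [0.002, -0.0, -1.0]]
ft_force: [0.7, 0.9, -7.1]
gripper_width: 0.255
gripper_force: 30.0
```

Emit:
move_arm --moves '[[[0, 0, 0, 0, 0, -0.03, 0.9], [0, 0, 0, 0, 0, -0.032, 0.9], [0, 0, 0, 0, 0, -0.032, 0.9], [0, 0, 0, 0, 0, -0.032, 0.9], [0, 0, 0, 0, 0, -0.032, 0.9]]]'

```text
time: 24.12
tcp_pos: [0.6111, 0.2466, 0.2164]
tcp_rot: [[0.999, 0.043, -0.0], [0.043, -0.999, -0.0], [-0.0, 0.0, -1.0]]
ft_force: [0.5, -0.7, -7.1]
gripper_width: 0.254
gripper_force: 30.0
```

Emit:
move_arm --moves '[[[0, 0, 0, 0.0024, 0.033, 0, 0.9], [0, 0, 0, 0.0024, 0.033, 0, 0.9], [0, 0, 0, 0.0024, 0.033, 0, 0.9], [0, 0, 0, 0.0024, 0.033, 0, 0.9], [0, 0, 0, 0.0024, 0.033, 0, 0.9]]]'

```text
time: 24.53
tcp_pos: [0.6303, 0.081, 0.215]
tcp_rot: [[0.999, 0.043, -0.0], [0.043, -0.999, -0.0], [-0.0, 0.0, -1.0]]
ft_force: [0.3, 0.8, -5.9]
gripper_width: 0.258
gripper_force: 30.0
```

Emit:
move_arm --moves '[[[0, 0, 0, 0.0024, 0.033, 0, 0.9], [0, 0, 0, 0.0024, 0.033, 0, 0.9], [0, 0, 0, 0.0024, 0.033, 0, 0.9], [0, 0, 0, 0.0024, 0.033, 0, 0.9], [0, 0, 0, 0.0024, 0.033, 0, 0.9]]]'

```text
time: 24.95
tcp_pos: [0.6494, -0.0834, 0.2149]
tcp_rot: [[0.999, 0.043, -0.0], [0.043, -0.999, -0.0], [-0.0, 0.0, -1.0]]
ft_force: [0.3, 2.0, -6.6]
gripper_width: 0.256
gripper_force: 30.0
```

Emit:
move_arm --moves '[[[0, 0, 0, 0.0024, 0.033, 0, 0.9], [0, 0, 0, 0.0024, 0.033, 0, 0.9], [0, 0, 0, 0.0024, 0.033, 0, 0.9], [0, 0, 0, 0, 0, 0, 0.9], [0, 0, 0, 0, 0, 0, 0.9]]]'

```text
time: 25.37
tcp_pos: [0.6608, -0.1819, 0.2146]
tcp_rot: [[0.999, 0.041, -0.001], [0.041, -0.999, 0.0], [-0.001, -0.0, -1.0]]
ft_force: [0.2, 0.7, -7.1]
gripper_width: 0.251
gripper_force: 30.0
```

Run:
```python
from h import *
st();to(.662,-.180,.084+.0342)
```

```text
t 25.37 tcp [ 0.6608 -0.1819  0.2146] 
 [[ 0.999  0.041 -0.001]
 [ 0.041 -0.999  0.   ]
 [-0.001 -0.    -1.   ]] j [-0.303  0.356  1.765 -0.     1.021  1.228] w 0.250563948644176 f 29.981743097305298 ft [ 0.2  0.7 -7.1]
shift [ 0.0013 -0.0018  0.0964]
```

Emit:
move_arm --moves '[[[0, 0, 0, 0, 0, 0.025, 0.9], [0, 0, 0, 0, 0, 0.025, 0.9], [0, 0, 0, 0, 0, 0.025, 0.9], [0, 0, 0, 0, 0, 0.015, 0.9], [0, 0, 0, 0, 0, 0, 0.9]]]'

```text
time: 25.78
tcp_pos: [0.6591, -0.1789, 0.1214]
tcp_rot: [[0.999, 0.044, -0.005], [0.044, -0.999, 0.002], [-0.005, -0.002, -1.0]]
ft_force: [-0.4, 0.9, -7.0]
gripper_width: 0.256
gripper_force: 30.0
```

Emit:
move_arm --moves '[[[0, 0, 0, 0, 0, 0.002, 0.9], [0, 0, 0, 0, 0, 0.001, 0.9], [0, 0, 0, 0, 0, 0, 0.9], [0, 0, 0, 0, 0, 0, 0.9]]]'

```text
time: 26.12
tcp_pos: [0.662, -0.1805, 0.1233]
tcp_rot: [[0.999, 0.043, 0.002], [0.043, -0.999, -0.001], [0.002, 0.001, -1.0]]
ft_force: [0.5, -0.3, -7.0]
gripper_width: 0.254
gripper_force: 30.0
```

Emit:
move_arm --moves '[[[0, 0, 0, 0, 0, 0.002, 0.9], [0, 0, 0, 0, 0, 0.002, 0.9], [0, 0, 0, 0, 0, 0.001, 0.9], [0, 0, 0, 0, 0, 0, 0.9], [0, 0, 0, 0, 0, 0, 0.9]]]'

```text
time: 26.53
tcp_pos: [0.6617, -0.1806, 0.1183]
tcp_rot: [[0.999, 0.043, 0.001], [0.043, -0.999, -0.0], [0.001, 0.0, -1.0]]
ft_force: [-6.7, -0.3, 8.9]
gripper_width: 0.257
gripper_force: 30.0
```

Emit:
move_arm --moves '[[[0, 0, 0, 0, 0, 0, 0.5], [0, 0, 0, 0, 0, 0, 0.4], [0, 0, 0, 0, 0, 0, 0.4], [0, 0, 0, 0, 0, 0, 0.4], [0, 0, 0, 0, 0, 0, 0.4]]]'

```text
time: 26.95
tcp_pos: [0.6615, -0.1803, 0.117]
tcp_rot: [[0.999, 0.043, 0.0], [0.043, -0.999, -0.0], [0.0, 0.0, -1.0]]
ft_force: [0.3, -0.0, -0.0]
gripper_width: 0.581
gripper_force: 0.0
```

Emit:
move_arm --moves '[[[0, 0, 0, 0, 0, -0.01, 0.4], [0, 0, 0, 0, 0, -0.015, 0.4], [0, 0, 0, 0, 0, -0.02, 0.4], [0, 0, 0, 0, 0, -0.02, 0.4], [0, 0, 0, 0, 0, -0.02, 0.4]]]'

```text
time: 27.37
tcp_pos: [0.6616, -0.1804, 0.2045]
tcp_rot: [[0.999, 0.043, 0.001], [0.043, -0.999, -0.0], [0.001, 0.0, -1.0]]
ft_force: [-0.3, 0.2, 0.1]
gripper_width: 0.596
gripper_force: 0.0
```

Emit:
move_arm --moves '[[[0, 0, 0, -0.0331, 0.009, 0, 0.4], [0, 0, 0, -0.0331, 0.009, 0, 0.4], [0, 0, 0, -0.0331, 0.009, 0, 0.6], [0, 0, 0, -0.0331, 0.009, 0, 0.8], [0, 0, 0, -0.0331, 0.009, 0, 1]]]'

```text
time: 27.78
tcp_pos: [0.4968, -0.2327, 0.2034]
tcp_rot: [[0.999, 0.043, 0.001], [0.043, -0.999, -0.001], [0.001, 0.001, -1.0]]
ft_force: [0.5, -0.5, 0.0]
gripper_width: 0.413
gripper_force: 0.0
```

Emit:
move_arm --moves '[[[0, 0, 0, -0.0331, 0.009, 0, 1], [0, 0, 0, 0, 0, 0, 1], [0, 0, 0, 0, 0, 0, 1], [0, 0, 0, 0, 0, 0, 1]]]'

```text
time: 28.12
tcp_pos: [0.466, -0.2432, 0.2033]
tcp_rot: [[0.999, 0.043, 0.002], [0.043, -0.999, -0.001], [0.002, 0.001, -1.0]]
ft_force: [-1.2, 0.3, -0.7]
gripper_width: 0.122
gripper_force: 0.0
```

Run:
```python
from h import *
st();to(.465,-.2428,.054)
weights(th=95);print('pan');weights(z0=.084,p0=(.617,-.181),half=.095,th=105,name='11')
```

```text
t 28.12 tcp [ 0.466  -0.2432  0.2033] 
 [[ 0.999  0.043  0.002]
 [ 0.043 -0.999 -0.001]
 [ 0.002  0.001 -1.   ]] j [-0.525  0.117  2.092  0.     0.93   1.003] w 0.12214556756314898 f 0.0 ft [-1.2  0.3 -0.7]
shift [-0.0013 -0.0006  0.1493]
pan
scene area 2590.0 bbox 69 65 inscribed c [ 0.676 -0.175] r 15.0
scene area 5833.5 bbox 139 129 inscribed c [ 0.522 -0.125] r 38.8
top area 3161.0 bbox 65 64 inscribed c [ 0.658 -0.18 ] r 31.6
top area 3181.5 bbox 64 65 inscribed c [ 0.567 -0.184] r 31.4
top area 2610.5 bbox 136 190 inscribed c [ 0.711 -0.096] r 13.8
```

Both weights stand on the pan and the mat is empty. Next is pressing the key, from 0.203 down to about 0.0461.

Emit:
move_arm --moves '[[[0, 0, 0, -0.001, 0, 0.03, 1], [0, 0, 0, 0, 0, 0.03, 1], [0, 0, 0, 0, 0, 0.03, 1], [0, 0, 0, 0, 0, 0.03, 1], [0, 0, 0, 0, 0, 0.015, 1]]]'

```text
time: 28.73
tcp_pos: [0.4633, -0.2418, 0.0637]
tcp_rot: [[0.999, 0.044, -0.003], [0.044, -0.999, 0.002], [-0.003, -0.002, -1.0]]
ft_force: [0.1, -0.2, -0.2]
gripper_width: 0.008
gripper_force: 0.0
```

Emit:
move_arm --moves '[[[0, 0, 0, 0, 0, 0.005, 1], [0, 0, 0, 0, 0, 0, 1], [0, 0, 0, 0, 0, 0, 1], [0, 0, 0, 0, 0, 0, 1]]]'

```text
time: 29.07
tcp_pos: [0.4652, -0.2432, 0.0632]
tcp_rot: [[0.999, 0.043, 0.002], [0.043, -0.999, -0.001], [0.002, 0.001, -1.0]]
ft_force: [-0.4, 0.4, 1.0]
gripper_width: 0.003
gripper_force: 0.0
```

Emit:
move_arm --moves '[[[0, 0, 0, 0, 0, 0.005, 1], [0, 0, 0, 0, 0, 0.004, 1], [0, 0, 0, 0, 0, 0.003, 1], [0, 0, 0, 0, 0, 0.003, 1], [0, 0, 0, 0, 0, 0.001, 1]]]'

```text
time: 29.48
tcp_pos: [0.4647, -0.2431, 0.046]
tcp_rot: [[0.999, 0.043, 0.001], [0.043, -0.999, -0.0], [0.001, 0.0, -1.0]]
ft_force: [-2.4, 2.3, 20.5]
gripper_width: 0.005
gripper_force: 10.4
```

Emit:
move_arm --moves '[[[0, 0, 0, 0, 0, 0, 1], [0, 0, 0, 0, 0, 0, 1], [0, 0, 0, 0, 0, 0, 1]]]'

```text
time: 29.73
tcp_pos: [0.4647, -0.2431, 0.0463]
tcp_rot: [[0.999, 0.043, 0.001], [0.043, -0.999, -0.0], [0.001, 0.0, -1.0]]
ft_force: [1.3, 0.3, 6.1]
gripper_width: 0.008
gripper_force: 3.4
```

Emit:
move_arm --moves '[[[0, 0, 0, 0, 0, -0.02, 1], [0, 0, 0, 0, 0, -0.03, 1], [0, 0, 0, 0, 0, -0.04, 1], [0, 0, 0, 0, 0, -0.04, 1], [0, 0, 0, 0, 0, -0.03, 1]]]'

```text
time: 30.15
tcp_pos: [0.4644, -0.2429, 0.2087]
tcp_rot: [[0.999, 0.043, 0.001], [0.043, -0.999, -0.001], [0.001, 0.001, -1.0]]
ft_force: [1.5, -1.3, -0.9]
gripper_width: 0.005
gripper_force: 0.0
```

Run:
```python
from h import *
st()
print('pan');weights(z0=.084,p0=(.617,-.181),half=.095,th=105,name='12')
print([(round(d['conf'],2),np.round(d['location'],3).tolist()) for d in manip.boxes_of('scene','pin_head')])
```

```text
t 30.15 tcp [ 0.4644 -0.2429  0.2087] 
 [[ 0.999  0.043  0.001]
 [ 0.043 -0.999 -0.001]
 [ 0.001  0.001 -1.   ]] j [-0.526  0.107  2.092  0.     0.942  1.001] w 0.004687321728708309 f 0.0 ft [ 1.5 -1.3 -0.9]
pan
scene area 2591.0 bbox 70 65 inscribed c [ 0.676 -0.176] r 14.8
scene area 5832.0 bbox 139 129 inscribed c [ 0.522 -0.125] r 38.4
top area 3155.5 bbox 65 64 inscribed c [ 0.658 -0.18 ] r 31.4
top area 3185.5 bbox 64 65 inscribed c [ 0.567 -0.184] r 31.4
top area 2634.5 bbox 141 190 inscribed c [ 0.711 -0.087] r 14.2
[(0.96, [0.718, -0.015, 0.104]), (0.77, [0.481, -0.06, 0.114]), (0.71, [0.575, -0.18, 0.107]), (0.59, [0.543, 0.016, 0.074])]
```

Emit:
move_arm --moves '[[[0, 0, 0, 0.0271, -0.0138, 0, 0.7], [0, 0, 0, 0.0271, -0.0138, 0, 0.4], [0, 0, 0, 0.0271, -0.0138, 0, 0.4], [0, 0, 0, 0.0271, -0.0138, 0, 0.4], [0, 0, 0, 0, 0, 0, 0.4]]]'

```text
time: 30.72
tcp_pos: [0.5729, -0.1809, 0.2043]
tcp_rot: [[0.999, 0.045, -0.001], [0.045, -0.999, 0.001], [-0.001, -0.001, -1.0]]
ft_force: [0.4, -0.6, -0.4]
gripper_width: 0.34
gripper_force: 0.0
```

Emit:
move_arm --moves '[[[0, 0, 0, 0, 0, 0, 0.4], [0, 0, 0, 0, 0, 0, 0.4]]]'

```text
time: 30.88
tcp_pos: [0.569, -0.1828, 0.2044]
tcp_rot: [[0.999, 0.043, -0.003], [0.043, -0.999, 0.001], [-0.002, -0.001, -1.0]]
ft_force: [-0.5, 0.5, -0.6]
gripper_width: 0.487
gripper_force: 0.0
```

Run:
```python
from h import *
st();to(.571,-.1837,.118)
```

```text
t 30.88 tcp [ 0.569  -0.1828  0.2044] 
 [[ 0.999  0.043 -0.003]
 [ 0.043 -0.999  0.001]
 [-0.002 -0.001 -1.   ]] j [-0.35   0.233  1.949 -0.     0.961  1.178] w 0.48661490127045237 f 0.0 ft [-0.5  0.5 -0.6]
shift [0.0022 0.001  0.0864]
```

Emit:
move_arm --moves '[[[0, 0, 0, 0, 0, 0, 0.4], [0, 0, 0, 0, 0.0005, 0.02, 0.4], [0, 0, 0, 0, 0, 0.02, 0.4], [0, 0, 0, 0, 0, 0.02, 0.4], [0, 0, 0, 0, 0, 0.015, 0.4]]]'

```text
time: 31.3
tcp_pos: [0.5687, -0.1839, 0.1294]
tcp_rot: [[0.999, 0.042, -0.001], [0.042, -0.999, 0.0], [-0.001, -0.0, -1.0]]
ft_force: [-0.5, -1.0, 0.6]
gripper_width: 0.599
gripper_force: 0.0
```

Emit:
move_arm --moves '[[[0, 0, 0, 0, 0, 0.005, 0.4], [0, 0, 0, 0, 0, 0, 0.4], [0, 0, 0, 0, 0, 0, 0.4], [0, 0, 0, 0, 0, 0, 0.4]]]'

```text
time: 31.63
tcp_pos: [0.5706, -0.184, 0.1271]
tcp_rot: [[0.999, 0.043, 0.001], [0.043, -0.999, -0.001], [0.001, 0.001, -1.0]]
ft_force: [-0.0, 0.1, -0.3]
gripper_width: 0.601
gripper_force: 0.0
```

Emit:
move_arm --moves '[[[0, 0, 0, 0, 0, 0.005, 0.4], [0, 0, 0, 0, 0, 0.0038, 0.4], [0, 0, 0, 0, 0, 0, 0.9], [0, 0, 0, 0, 0, 0, 0.9], [0, 0, 0, 0, 0, 0, 0.9]]]'

```text
time: 32.05
tcp_pos: [0.5702, -0.1835, 0.1172]
tcp_rot: [[0.999, 0.043, 0.0], [0.043, -0.999, -0.0], [0.0, 0.0, -1.0]]
ft_force: [0.0, 0.6, 0.5]
gripper_width: 0.413
gripper_force: 0.0
```

Emit:
move_arm --moves '[[[0, 0, 0, 0, 0, 0, 0.9], [0, 0, 0, 0, 0, 0, 0.9], [0, 0, 0, 0, 0, 0, 0.9], [0, 0, 0, 0, 0, 0, 0.9], [0, 0, 0, 0, 0, 0, 0.9]]]'

```text
time: 32.47
tcp_pos: [0.5703, -0.1836, 0.1173]
tcp_rot: [[0.999, 0.043, 0.0], [0.043, -0.999, -0.0], [0.0, 0.0, -1.0]]
ft_force: [0.6, -1.9, 1.0]
gripper_width: 0.255
gripper_force: 30.0
```

Emit:
move_arm --moves '[[[0, 0, 0, 0, 0, -0.01, 0.9], [0, 0, 0, 0, 0, -0.01, 0.9], [0, 0, 0, 0, 0, 0, 0.9]]]'

```text
time: 32.72
tcp_pos: [0.5709, -0.1837, 0.1392]
tcp_rot: [[0.999, 0.043, 0.002], [0.043, -0.999, -0.001], [0.002, 0.001, -1.0]]
ft_force: [0.3, -1.2, -5.8]
gripper_width: 0.256
gripper_force: 30.0
```

Emit:
move_arm --moves '[[[0, 0, 0, 0, 0, -0.02, 0.9], [0, 0, 0, 0, 0, -0.03, 0.9], [0, 0, 0, 0, 0, -0.022, 0.9], [0, 0, 0, 0, 0, 0, 0.9]]]'

```text
time: 33.05
tcp_pos: [0.5723, -0.1842, 0.2138]
tcp_rot: [[0.999, 0.043, 0.006], [0.043, -0.999, -0.002], [0.006, 0.002, -1.0]]
ft_force: [1.1, -0.3, -5.9]
gripper_width: 0.255
gripper_force: 30.0
```

Emit:
move_arm --moves '[[[0, 0, 0, -0.0039, -0.0332, 0, 0.9], [0, 0, 0, -0.0039, -0.0332, 0, 0.9], [0, 0, 0, -0.0039, -0.0332, 0, 0.9], [0, 0, 0, -0.0039, -0.0332, 0, 0.9], [0, 0, 0, -0.0039, -0.0332, 0, 0.9]]]'

```text
time: 33.47
tcp_pos: [0.5423, -0.0171, 0.2079]
tcp_rot: [[0.999, 0.043, -0.001], [0.043, -0.999, 0.0], [-0.001, -0.0, -1.0]]
ft_force: [1.0, -0.3, -6.6]
gripper_width: 0.253
gripper_force: 30.0
```

Emit:
move_arm --moves '[[[0, 0, 0, -0.0039, -0.0332, 0, 0.9], [0, 0, 0, -0.0039, -0.0332, 0, 0.9], [0, 0, 0, -0.0039, -0.0332, 0, 0.9], [0, 0, 0, -0.0039, -0.0332, 0, 0.9], [0, 0, 0, -0.0039, -0.0332, 0, 0.9]]]'

```text
time: 33.88
tcp_pos: [0.5157, 0.1479, 0.208]
tcp_rot: [[0.999, 0.043, -0.001], [0.043, -0.999, -0.0], [-0.001, 0.0, -1.0]]
ft_force: [2.0, 1.1, -7.4]
gripper_width: 0.254
gripper_force: 30.0
```

Emit:
move_arm --moves '[[[0, 0, 0, -0.0039, -0.0332, 0, 0.9], [0, 0, 0, 0, 0, 0, 0.9], [0, 0, 0, 0, 0, 0, 0.9], [0, 0, 0, 0, 0, 0, 0.9]]]'

```text
time: 34.22
tcp_pos: [0.511, 0.1793, 0.2082]
tcp_rot: [[0.999, 0.044, -0.001], [0.044, -0.999, -0.001], [-0.001, 0.0, -1.0]]
ft_force: [0.4, -0.9, -7.7]
gripper_width: 0.254
gripper_force: 30.0
```

Run:
```python
from h import *
st();to(.512,.179,.0363)
```

```text
t 34.22 tcp [0.511  0.1793 0.2082] 
 [[ 0.999  0.044 -0.001]
 [ 0.044 -0.999 -0.001]
 [-0.001  0.    -1.   ]] j [ 0.294  0.138  2.057 -0.     0.947  1.822] w 0.25430427552381024 f 29.960104823112488 ft [ 0.4 -0.9 -7.7]
shift [0.0011 0.0002 0.1719]
```

Emit:
move_arm --moves '[[[0, 0, 0, 0, 0, 0.03, 0.9], [0, 0, 0, 0, 0, 0.035, 0.9], [0, 0, 0, 0, 0, 0.035, 0.9], [0, 0, 0, 0, 0, 0.035, 0.9], [0, 0, 0, 0, 0, 0.02, 0.9]]]'

```text
time: 34.63
tcp_pos: [0.5099, 0.1777, 0.0505]
tcp_rot: [[0.999, 0.041, -0.003], [0.041, -0.999, -0.001], [-0.003, 0.001, -1.0]]
ft_force: [-1.0, 0.0, -7.1]
gripper_width: 0.257
gripper_force: 30.0
```

Emit:
move_arm --moves '[[[0, 0, 0, 0, 0, 0.006, 0.9], [0, 0, 0, 0, 0, 0.004, 0.9], [0, 0, 0, 0, 0, 0, 0.9], [0, 0, 0, 0, 0, 0, 0.9], [0, 0, 0, 0, 0, 0, 0.9]]]'

```text
time: 35.05
tcp_pos: [0.5127, 0.1796, 0.0456]
tcp_rot: [[0.999, 0.043, 0.002], [0.043, -0.999, 0.001], [0.002, -0.001, -1.0]]
ft_force: [0.5, 0.0, -7.0]
gripper_width: 0.252
gripper_force: 30.0
```

Emit:
move_arm --moves '[[[0, 0, 0, 0, 0, 0.004, 0.9], [0, 0, 0, 0, 0, 0.003, 0.9], [0, 0, 0, 0, 0, 0.001, 0.9], [0, 0, 0, 0, 0, 0.001, 0.9], [0, 0, 0, 0, 0, 0, 0.9]]]'

```text
time: 35.47
tcp_pos: [0.5121, 0.18, 0.0365]
tcp_rot: [[0.999, 0.043, 0.0], [0.043, -0.999, 0.0], [0.0, -0.0, -1.0]]
ft_force: [-7.8, 0.6, 21.3]
gripper_width: 0.256
gripper_force: 30.0
```

Emit:
move_arm --moves '[[[0, 0, 0, 0, 0, 0.0005, 0.9], [0, 0, 0, 0, 0, 0, 0.9], [0, 0, 0, 0, 0, 0, 0.9]]]'

```text
time: 35.72
tcp_pos: [0.5121, 0.18, 0.0365]
tcp_rot: [[0.999, 0.043, 0.0], [0.043, -0.999, 0.0], [0.0, -0.0, -1.0]]
ft_force: [-12.7, 0.2, 31.9]
gripper_width: 0.258
gripper_force: 30.0
```

Emit:
move_arm --moves '[[[0, 0, 0, 0, 0, 0, 0.5], [0, 0, 0, 0, 0, 0, 0.4], [0, 0, 0, 0, 0, 0, 0.4], [0, 0, 0, 0, 0, 0, 0.4], [0, 0, 0, 0, 0, 0, 0.4]]]'

```text
time: 36.13
tcp_pos: [0.5117, 0.1795, 0.0346]
tcp_rot: [[0.999, 0.043, 0.0], [0.043, -0.999, 0.0], [0.0, -0.0, -1.0]]
ft_force: [-0.1, -0.9, 0.5]
gripper_width: 0.584
gripper_force: 0.0
```

Emit:
move_arm --moves '[[[0, 0, 0, 0, 0, -0.015, 0.4], [0, 0, 0, 0, 0, -0.035, 0.4], [0, 0, 0, 0, 0, -0.04, 0.4], [0, 0, 0, 0, 0, -0.04, 0.4], [0, 0, 0, 0, 0, -0.035, 0.4]]]'

```text
time: 36.55
tcp_pos: [0.5116, 0.1795, 0.202]
tcp_rot: [[0.999, 0.043, 0.001], [0.043, -0.999, 0.0], [0.001, -0.0, -1.0]]
ft_force: [0.6, 0.9, 1.0]
gripper_width: 0.606
gripper_force: 0.0
```

Emit:
move_arm --moves '[[[0, 0, 0, 0.0122, 0.0333, 0, 0.4], [0, 0, 0, 0.0122, 0.0333, 0, 0.4], [0, 0, 0, 0.0122, 0.0333, 0, 0.4], [0, 0, 0, 0.0122, 0.0333, 0, 0.4], [0, 0, 0, 0.0122, 0.0333, 0, 0.4]]]'

```text
time: 36.97
tcp_pos: [0.5801, 0.0141, 0.1998]
tcp_rot: [[0.999, 0.043, 0.0], [0.043, -0.999, -0.0], [0.0, 0.0, -1.0]]
ft_force: [0.6, 1.0, 0.3]
gripper_width: 0.599
gripper_force: 0.0
```

Run:
```python
from h import *
st();to(.6616,-.1804,.118)
weights(th=95);print('pan');weights(z0=.084,p0=(.617,-.181),half=.095,th=105,name='13')
```

```text
t 36.97 tcp [0.5801 0.0141 0.1998] 
 [[ 0.999  0.043  0.   ]
 [ 0.043 -0.999 -0.   ]
 [ 0.     0.    -1.   ]] j [-0.016  0.211  1.988 -0.     0.943  1.512] w 0.599421747108159 f 0.0 ft [0.6 1.  0.3]
shift [0.073  0.1979 0.0818]
scene area 2954.5 bbox 73 65 inscribed c [0.527 0.184] r 19.0
top area 3321.5 bbox 66 66 inscribed c [0.509 0.18 ] r 32.2
pan
scene area 2543.5 bbox 68 65 inscribed c [ 0.677 -0.178] r 14.6
top area 3176.0 bbox 65 65 inscribed c [ 0.658 -0.18 ] r 31.4
top area 2866.5 bbox 190 190 inscribed c [ 0.711 -0.087] r 14.2
```

Emit:
move_arm --moves '[[[0, 0, 0, 0.0122, 0.033, 0, 0.4], [0, 0, 0, 0.0122, 0.033, 0, 0.4], [0, 0, 0, 0.0122, 0.033, 0, 0.4], [0, 0, 0, 0.0122, 0.033, 0, 0.4], [0, 0, 0, 0.0122, 0.033, 0, 0.4]]]'

```text
time: 37.58
tcp_pos: [0.648, -0.1466, 0.1996]
tcp_rot: [[0.999, 0.044, -0.0], [0.044, -0.999, 0.0], [-0.0, -0.0, -1.0]]
ft_force: [0.4, 0.1, -0.5]
gripper_width: 0.599
gripper_force: 0.0
```

Emit:
move_arm --moves '[[[0, 0, 0, 0.0122, 0.033, 0, 0.4], [0, 0, 0, 0, 0, 0, 0.4], [0, 0, 0, 0, 0, 0, 0.4], [0, 0, 0, 0, 0, 0, 0.4], [0, 0, 0, 0, 0, 0, 0.4]]]'

```text
time: 38.0
tcp_pos: [0.6609, -0.1773, 0.1994]
tcp_rot: [[0.999, 0.044, -0.001], [0.044, -0.999, 0.0], [-0.001, -0.0, -1.0]]
ft_force: [0.2, -0.2, -0.1]
gripper_width: 0.594
gripper_force: 0.0
```

Run:
```python
from h import *
st();to(.6616,-.1804,.1176)
```

```text
t 38.0 tcp [ 0.6609 -0.1773  0.1994] 
 [[ 0.999  0.044 -0.001]
 [ 0.044 -0.999  0.   ]
 [-0.001 -0.    -1.   ]] j [-0.296  0.371  1.775  0.     0.997  1.23 ] w 0.5941315341359509 f 0.0 ft [ 0.2 -0.2 -0.1]
shift [0.0006 0.0032 0.0818]
```

Emit:
move_arm --moves '[[[0, 0, 0, 0.0005, 0.003, 0.02, 0.4], [0, 0, 0, 0, 0, 0.02, 0.4], [0, 0, 0, 0, 0, 0.02, 0.4], [0, 0, 0, 0, 0, 0.015, 0.4], [0, 0, 0, 0, 0, 0, 0.4]]]'

```text
time: 38.42
tcp_pos: [0.6601, -0.1803, 0.1216]
tcp_rot: [[0.999, 0.044, -0.004], [0.044, -0.999, 0.001], [-0.004, -0.002, -1.0]]
ft_force: [-1.4, -0.3, 0.1]
gripper_width: 0.602
gripper_force: 0.0
```

Emit:
move_arm --moves '[[[0, 0, 0, 0, 0, 0.002, 0.4], [0, 0, 0, 0, 0, 0, 0.4], [0, 0, 0, 0, 0, 0, 0.4]]]'

```text
time: 38.67
tcp_pos: [0.6626, -0.1818, 0.1239]
tcp_rot: [[0.999, 0.043, 0.002], [0.043, -0.999, -0.0], [0.001, 0.001, -1.0]]
ft_force: [0.6, 0.4, 0.1]
gripper_width: 0.6
gripper_force: 0.0
```

Emit:
move_arm --moves '[[[0, 0, 0, 0, -0.0005, 0.003, 0.4], [0, 0, 0, 0, 0, 0.003, 0.4], [0, 0, 0, 0, 0, 0, 0.9], [0, 0, 0, 0, 0, 0, 0.9], [0, 0, 0, 0, 0, 0, 0.9]]]'

```text
time: 39.08
tcp_pos: [0.662, -0.1814, 0.1167]
tcp_rot: [[0.999, 0.043, 0.0], [0.043, -0.999, -0.0], [0.0, 0.0, -1.0]]
ft_force: [0.5, 1.4, 0.3]
gripper_width: 0.416
gripper_force: 0.0
```

Emit:
move_arm --moves '[[[0, 0, 0, 0, 0, 0, 0.9], [0, 0, 0, 0, 0, 0, 0.9], [0, 0, 0, 0, 0, 0, 0.9], [0, 0, 0, 0, 0, 0, 0.9], [0, 0, 0, 0, 0, 0, 0.9]]]'

```text
time: 39.5
tcp_pos: [0.662, -0.1813, 0.1167]
tcp_rot: [[0.999, 0.043, 0.0], [0.043, -0.999, 0.0], [0.0, -0.0, -1.0]]
ft_force: [-0.8, 1.8, 0.8]
gripper_width: 0.256
gripper_force: 30.0
```

Emit:
move_arm --moves '[[[0, 0, 0, 0, 0, -0.01, 0.9], [0, 0, 0, 0, 0, -0.01, 0.9], [0, 0, 0, 0, 0, 0, 0.9]]]'

```text
time: 39.75
tcp_pos: [0.6628, -0.1817, 0.1388]
tcp_rot: [[0.999, 0.043, 0.002], [0.043, -0.999, -0.001], [0.002, 0.001, -1.0]]
ft_force: [0.8, 0.0, -6.6]
gripper_width: 0.256
gripper_force: 30.0
```

Emit:
move_arm --moves '[[[0, 0, 0, 0, 0, -0.02, 0.9], [0, 0, 0, 0, 0, -0.03, 0.9], [0, 0, 0, 0, 0, -0.025, 0.9], [0, 0, 0, 0, 0, 0, 0.9]]]'

```text
time: 40.08
tcp_pos: [0.6644, -0.1822, 0.2172]
tcp_rot: [[0.999, 0.043, 0.007], [0.043, -0.999, -0.002], [0.007, 0.002, -1.0]]
ft_force: [1.0, -0.7, -5.0]
gripper_width: 0.253
gripper_force: 30.0
```

Emit:
move_arm --moves '[[[0, 0, 0, -0.0021, -0.0318, 0, 0.9], [0, 0, 0, -0.0021, -0.0318, 0, 0.9], [0, 0, 0, -0.0021, -0.0318, 0, 0.9], [0, 0, 0, -0.0021, -0.0318, 0, 0.9], [0, 0, 0, -0.0021, -0.0318, 0, 0.9]]]'

```text
time: 40.5
tcp_pos: [0.6436, -0.0216, 0.2102]
tcp_rot: [[0.999, 0.043, -0.001], [0.043, -0.999, 0.0], [-0.001, -0.0, -1.0]]
ft_force: [0.6, -0.3, -6.5]
gripper_width: 0.258
gripper_force: 30.0
```

Emit:
move_arm --moves '[[[0, 0, 0, -0.0021, -0.0318, 0, 0.9], [0, 0, 0, -0.0021, -0.0318, 0, 0.9], [0, 0, 0, -0.0021, -0.0318, 0, 0.9], [0, 0, 0, -0.0021, -0.0318, 0, 0.9], [0, 0, 0, -0.0021, -0.0318, 0, 0.9]]]'

```text
time: 40.92
tcp_pos: [0.6263, 0.1368, 0.2103]
tcp_rot: [[0.999, 0.043, -0.001], [0.043, -0.999, -0.0], [-0.001, 0.0, -1.0]]
ft_force: [0.7, -0.2, -6.1]
gripper_width: 0.258
gripper_force: 30.0
```

Emit:
move_arm --moves '[[[0, 0, 0, -0.0021, -0.0318, 0, 0.9], [0, 0, 0, -0.0021, -0.0318, 0, 0.9], [0, 0, 0, 0, 0, 0, 0.9], [0, 0, 0, 0, 0, 0, 0.9]]]'

```text
time: 41.25
tcp_pos: [0.6195, 0.2001, 0.2102]
tcp_rot: [[0.999, 0.045, -0.001], [0.045, -0.999, -0.0], [-0.001, 0.0, -1.0]]
ft_force: [-0.2, -0.4, -6.6]
gripper_width: 0.251
gripper_force: 30.0
```

Run:
```python
from h import *
st();to(.62,.199,.0357)
```

```text
t 41.25 tcp [0.6195 0.2001 0.2102] 
 [[ 0.999  0.045 -0.001]
 [ 0.045 -0.999 -0.   ]
 [-0.001  0.    -1.   ]] j [ 0.277  0.308  1.839 -0.     0.996  1.802] w 0.2509269446781843 f 29.988024830818176 ft [-0.2 -0.4 -6.6]
shift [0.0007 0.001  0.1745]
```

Emit:
move_arm --moves '[[[0, 0, 0, 0, 0, 0.03, 0.9], [0, 0, 0, 0, 0, 0.035, 0.9], [0, 0, 0, 0, 0, 0.035, 0.9], [0, 0, 0, 0, 0, 0.035, 0.9], [0, 0, 0, 0, 0, 0.02, 0.9]]]'

```text
time: 41.67
tcp_pos: [0.6182, 0.197, 0.0521]
tcp_rot: [[0.999, 0.042, -0.004], [0.042, -0.999, -0.001], [-0.004, 0.001, -1.0]]
ft_force: [-1.2, -0.2, -7.0]
gripper_width: 0.259
gripper_force: 30.0
```

Emit:
move_arm --moves '[[[0, 0, 0, 0, 0, 0.006, 0.9], [0, 0, 0, 0, 0, 0.004, 0.9], [0, 0, 0, 0, 0, 0, 0.9], [0, 0, 0, 0, 0, 0, 0.9], [0, 0, 0, 0, 0, 0, 0.9]]]'

```text
time: 42.08
tcp_pos: [0.6215, 0.1989, 0.0483]
tcp_rot: [[0.999, 0.043, 0.002], [0.043, -0.999, 0.001], [0.002, -0.001, -1.0]]
ft_force: [-0.4, 0.9, -6.0]
gripper_width: 0.255
gripper_force: 30.0
```

Emit:
move_arm --moves '[[[0, 0, 0, 0, 0, 0.005, 0.9], [0, 0, 0, 0, 0, 0.004, 0.9], [0, 0, 0, 0, 0, 0.002, 0.9], [0, 0, 0, 0, 0, 0.001, 0.9], [0, 0, 0, 0, 0, 0, 0.9]]]'

```text
time: 42.5
tcp_pos: [0.6205, 0.199, 0.0358]
tcp_rot: [[0.999, 0.043, -0.0], [0.043, -0.999, -0.0], [-0.0, 0.0, -1.0]]
ft_force: [-7.2, -1.6, 15.1]
gripper_width: 0.257
gripper_force: 30.0
```

Emit:
move_arm --moves '[[[0, 0, 0, 0, 0, 0, 0.9], [0, 0, 0, 0, 0, 0, 0.9]]]'

```text
time: 42.67
tcp_pos: [0.6205, 0.199, 0.0358]
tcp_rot: [[0.999, 0.043, -0.0], [0.043, -0.999, 0.0], [-0.0, -0.0, -1.0]]
ft_force: [-7.3, -1.3, 14.8]
gripper_width: 0.256
gripper_force: 30.0
```

Weight is on the mat; release, retreat and verify.

Emit:
move_arm --moves '[[[0, 0, 0, 0, 0, 0, 0.5], [0, 0, 0, 0, 0, 0, 0.4], [0, 0, 0, 0, 0, 0, 0.4], [0, 0, 0, 0, 0, 0, 0.4], [0, 0, 0, 0, 0, 0, 0.4]]]'

```text
time: 43.08
tcp_pos: [0.6205, 0.1988, 0.0347]
tcp_rot: [[0.999, 0.043, 0.0], [0.043, -0.999, 0.0], [0.0, -0.0, -1.0]]
ft_force: [-0.9, -0.0, -0.3]
gripper_width: 0.583
gripper_force: 0.0
```

Emit:
move_arm --moves '[[[0, 0, 0, 0, 0, -0.015, 0.4], [0, 0, 0, 0, 0, -0.035, 0.4], [0, 0, 0, 0, 0, -0.04, 0.4], [0, 0, 0, 0, 0, -0.04, 0.4], [0, 0, 0, 0, 0, -0.035, 0.4]]]'

```text
time: 43.5
tcp_pos: [0.6205, 0.1988, 0.2034]
tcp_rot: [[0.999, 0.043, 0.002], [0.043, -0.999, 0.0], [0.002, -0.0, -1.0]]
ft_force: [0.3, -0.0, 0.7]
gripper_width: 0.604
gripper_force: 0.0
```

Emit:
move_arm --moves '[[[0, 0, 0, 0, 0.035, -0.02, 0.4], [0, 0, 0, 0, 0.035, -0.02, 0.4], [0, 0, 0, 0, 0.035, 0, 0.4], [0, 0, 0, 0, 0.035, 0, 0.4], [0, 0, 0, 0, 0.035, 0, 0.4]]]'

```text
time: 43.92
tcp_pos: [0.6278, 0.0224, 0.2415]
tcp_rot: [[0.999, 0.043, 0.002], [0.043, -0.999, 0.0], [0.002, 0.0, -1.0]]
ft_force: [0.4, 0.5, 0.0]
gripper_width: 0.6
gripper_force: 0.0
```

Emit:
move_arm --moves '[[[0, 0, 0, 0, 0.03, 0, 0.4], [0, 0, 0, 0, 0, 0, 0.4], [0, 0, 0, 0, 0, 0, 0.4], [0, 0, 0, 0, 0, 0, 0.4]]]'

```text
time: 44.25
tcp_pos: [0.6292, -0.0058, 0.2404]
tcp_rot: [[0.999, 0.043, 0.001], [0.043, -0.999, 0.0], [0.001, -0.0, -1.0]]
ft_force: [0.2, 0.2, 0.4]
gripper_width: 0.6
gripper_force: 0.0
```

Run:
```python
from h import *
st();weights(th=95,name='14')
print([(round(d['conf'],2),np.round(d['location'],3).tolist()) for d in manip.boxes_of('scene','pin_head')])
im=cv2.imread('pics/scene14.png');cv2.imwrite('pics/c14.png',cv2.resize(im[180:340,190:470],None,fx=2.8,fy=2.8,interpolation=cv2.INTER_CUBIC))
```

```text
t 44.25 tcp [ 0.6292 -0.0058  0.2404] 
 [[ 0.999  0.043  0.001]
 [ 0.043 -0.999  0.   ]
 [ 0.001 -0.    -1.   ]] j [-0.046  0.239  1.868  0.     1.034  1.482] w 0.6001481251985518 f 0.0 ft [0.2 0.2 0.4]
scene area 2766.0 bbox 72 65 inscribed c [0.636 0.202] r 17.6
top area 3326.0 bbox 66 65 inscribed c [0.617 0.199] r 32.2
top area 3309.0 bbox 67 66 inscribed c [0.51  0.181] r 31.8
[(0.66, [0.546, 0.013, 0.07]), (0.64, [0.715, -0.019, 0.102]), (0.54, [0.484, -0.058, 0.112])]
```

View pics/c14.png

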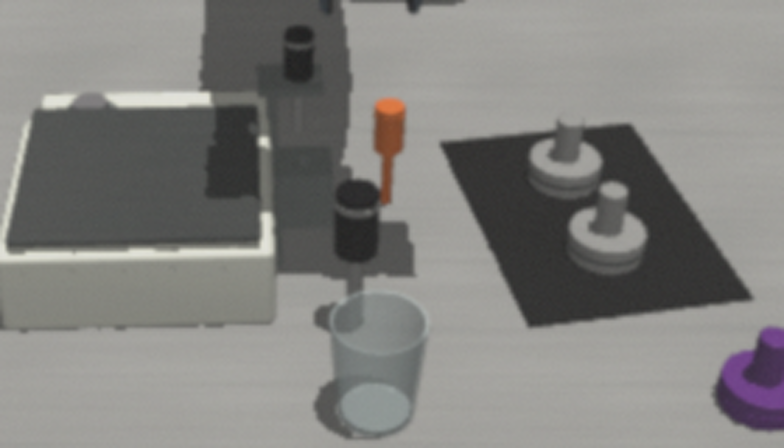

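The final crop shows both weights upright on the mat at (566,165) and (606,235). The pin is parked upright in the notch plate at (298,55), the pan is empty and the key is up. I'm handing in.

```bash
python3 -c "
from bench import manip
print(manip.hand_in())"
```

```text
the job is handed in; nothing more can be done
None
```

I carried out every step and handed the job in at about 44 s of the 210 s allowed; the hand-in gave no verdict. In the last picture the pin is parked in the notch, the key is up, and the two weights present stand on the mat. I pressed the key fully down and released it twice, once with the pan empty and once with both weights on it, and did not touch the bottles or beaker.

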